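# Change over from the setting block to the plug gauge and offer it up to the bush

### The job

Put the steel setting block that stands in front of the granite plate back in its labelled pocket in the wooden gauge stand, upright and fully home, and let go of it. Then draw the plug gauge with the blue ring out of its sloping bore, turn it level and hold it in line with the bore of the brass bush that lies in the V-block, its long end towards the bush and about two centimetres short of it, so that I can slide the bush onto it. Finish while still holding the gauge there in the air, still and touching nothing else; leave the bush and the gauge with the yellow ring where they are.

Things in the scene. Friction and masses are not known exactly. Their poses are not given: they have to be found in the camera images.
- block_centre (a point): centre of the steel setting block, a loose dark grey slab 12 mm (its x) by 36 mm (y) by 78 mm tall (z), 0.24 kg, standing on end on the bench in front of the granite plate; this point is 39 mm above its foot. Grip it across the 12 mm, in its upper half: the lower 26 mm go into the pocket. Half a turn about z makes no difference.
- stand: fixed gauge stand of pale wood: base board 135 (x) by 246 (y) by 10 mm, origin at its underside's centre, x away from the robot. Towards -y a wooden block between cheeks slopes at 45 deg, rising away from the robot (top 83 mm high), with two round bores square to the slope, mouths at x -13, y +5 and -70, z 57 mm; at y +85 mm stands the pocket block.
- pocket_floor (a point): centre of the floor of the setting block's pocket, 12 mm above the bench; axes as the stand's. The pocket block (66 by 44 mm, top 38 mm above the bench) bears a white card with the block's outline. The pocket is open above, 26 mm deep, 41 mm along x and 15 mm along y: the block's 12 mm lie along the stand's y, its centre 39 mm above this point.
- gauge_blue_centre (a point): centre of the black handle (64 mm long, hexagon, 24 mm across flats) of the loose plug gauge with the BLUE ring, 0.14 kg. x runs along the gauge to its long end (20 mm diameter, 30 mm long); flats face its +z and -z. It stands long end down in either sloping bore (22 mm), sunk 30 mm to the handle, top leaning some 45 deg to the robot, flats facing the stand's +y and -y; pulls out freely.
- gauge_blue_tip (a point): centre of the end face of the blue-ringed gauge's long end, 62 mm from the handle's centre along the gauge's x; the other, short end (20 mm diameter, 18 mm long) reaches 50 mm from the handle's centre along -x. The blue ring, 8 mm wide, is round the handle 20 mm from its centre on the short end's side.
- gauge_yellow_centre (a point): centre of the handle of the other plug gauge, with the YELLOW ring, same shape, size and axes; it stands in the other sloping bore, 75 mm from the blue one, and stays there.
- plate: dark granite plate, fixed, 130 mm (x) by 120 mm (y), top 52 mm above the bench; origin on the bench below the middle of its front (robot-side) edge, x away from the robot. It carries a steel V-block (40 x 44 x 34 mm) at the middle of its front edge and, farther back, a black setting master (53 mm tall) and a slip gauge.
- bore_mouth (a point): centre of the near mouth of the bush's bore, 96 mm above the bench and 4 mm in front of the plate's front edge; its x axis is the bore's axis, level, pointing into the bush (away from the robot), z up.
- bush: brass bush lying loose in the V-block, 50 mm long, 32 mm diameter with a 42 mm flange at the far end, bore 21 mm; origin at the centre of its near mouth, x along its axis away from the robot.
Things that resemble listed ones, but are neither listed nor needed, are in the scene too. What is shaped like the part that bears gauge_blue_centre but red is not meant.

How it is judged (in metres and radians):
On the way, in this order (a step that is already met when the one before it is completed fails the run):
1. the setting block stands fully home in its pocket, released, before the blue-ringed gauge is drawn (horizontal distance between block_centre and pocket_floor below 0.006 m and z of block_centre in the frame of pocket_floor below 0.043 m and angle between block_centre's own z axis and vertical below 0.1 rad and contact force between the fingers and block below 0.1 N and distance of gauge_blue_centre from where it was at the start of the episode below 0.012 m), for 0.2 s.
2. the blue-ringed gauge has been drawn out of the stand and hangs in the gripper (distance of gauge_blue_centre from where it was at the start of the episode above 0.05 m and contact force between gauge_blue and stand below 0.1 N and contact force between the fingers and gauge_blue above 2 N), for 0.2 s.
At the end, for the whole second after the job is handed in: Blue-ringed gauge held by the gripper, still, touching nothing else, within 8 deg of the bore's axis, long end facing the bush, 6 to 40 mm short of the mouth and within 8 mm of the bore's axis; block upright and home (4 mm) in its pocket, released; bush (6 mm) and yellow gauge (12 mm) unmoved (angle between the x axis of gauge_blue_tip and the x axis of bore_mouth, either way round below 0.14 rad and x of gauge_blue_tip in the frame of bore_mouth between -0.04 and -0.006 m and x of gauge_blue_centre in the frame of bore_mouth below -0.05 m and y of gauge_blue_tip in the frame of bore_mouth between -0.008 and 0.008 m and z of gauge_blue_tip in the frame of bore_mouth between -0.008 and 0.008 m and height (world z) of gauge_blue_centre above 0.07 m and contact force between the fingers and gauge_blue above 2 N and contact force between gauge_blue and stand below 0.1 N and contact force between gauge_blue and plate below 0.1 N and contact force between gauge_blue and bush below 0.1 N and linear speed of gauge_blue below 0.02 m/s and horizontal distance between block_centre and pocket_floor below 0.006 m and z of block_centre in the frame of pocket_floor below 0.043 m and angle between block_centre's own z axis and vertical below 0.1 rad and contact force between each of the fingers, gauge_blue and block below 0.1 N and distance of bush from where it was at the start of the episode below 0.006 m and distance of gauge_yellow_centre from where it was at the start of the episode below 0.012 m); the arm keeps its last pose, push and grip.
It fails at once if the bush is knocked out of place (moved more than 6 mm) (distance of bush from where it was at the start of the episode above 0.006 m).
It fails at once if the yellow-ringed gauge is disturbed (moved more than 12 mm) (distance of gauge_yellow_centre from where it was at the start of the episode above 0.012 m).
It fails at once if the blue-ringed gauge is dropped (height (world z) of gauge_blue_centre below 0.035 m).
It also fails if it takes over 58 s, if anything falls off the work surface, if the arm or the gripper's body presses on something with over 40 N, if the wrist force passes 120 N, or if a joint passes its speed limit or range.

### The arm

A 6-joint arm with a two-finger parallel gripper is mounted at the origin on a cart in front of the work surface, level with it; the furniture and walls round the work are solid. World frame = base frame: x ahead of the robot, y to its left, z up, the work surface at z = 0. Lengths are in mm, angles in rad, forces in N, time in s.
With the tool pointing down it reaches from about 375 to 900 mm from the base axis. Payload 3.1 kg.
Tool frame: the origin (TCP) lies midway between the tips of the shut fingers; the grasp point (between the pads) lies 19 mm behind it (manip.pinch_z is the distance from the TCP to the grasp point, in mm); z points along the fingers, y is the line along which they close (so a half turn about z gives the same grasp; the last joint's range is limited). The gripper opens to 85 mm and grips with 20 to 120 N. Pads are 22 mm wide; open, the fingers measure 114 mm over their backs; the gripper's body (76 mm by 85 mm) begins 54 mm behind the grasp point. The pads swing forward as they close: fully open they stand 13 mm farther back than shut.
Start: joints at [-1.319, 0.527, 1.433, -0, 1.181, -0.178], TCP at [260.45, -568.122, 231.31] pointing down, gripper open.
Joint ranges: [-3.08, 3.08], [-0.75, 2.2], [0.22, 2.44], [-1.43, 4.57], [0, 2.65], [-2.85, 2.85]. Speed limits (rad/s): [2.79, 2.79, 3.14, 3.14, 3.14, 3.14].

### API

Orientations are given as a unit quaternion [w, x, y, z].
In Python, from workcell import manip, imaging, close_job gives the robot as it stands.
- The arm moves only by the tool arm_command, never from a script. Its arguments are lists of equal length, an entry for each row: "delta_pos": the shift along the tool's x, y, z in units of 40 mm (1.0 is 40 mm), a list of three; "twist": the turn, a rotation vector about the tool's x, y, z in units of 6 degrees (1.0 is 6 degrees), a list of three; "gripper": the opening, from 0 (shut) to 1 (fully open). A call has exactly 5 rows; each row is the pose to reach, as a shift and turn from the pose commanded when the call began, along the tool's axes at that moment; what a row does not reach only later rows make up. A row lasts 1/12 s, in which the tool goes at most 41.7 mm and 7.16 degrees, less where a joint would pass 70% of its speed; a pose out of reach is approached as far as the arm can. A call with a gripper value outside its range is refused whole. The fingers move at their own pace and stop on an object; "force" is the grip in N (left out, the last holds). Time passes only in rows, so rows that repeat a pose let the fingers close, or fill a call up. It gives the time, the measured TCP pose, the force, the opening and the grip force at its end, in the units of the state.
- manip.read_state(): the state, without advancing time (a new reading comes with each control period).
- imaging.grab_frame(name): name is "scene" or "top" or "wrist"; returns a dict with "image" (420x560x3 uint8, blue, green, red), "fovy" (degrees; the focal length in pixels is half the picture's height over the tangent of half this angle, whatever the lens; pixels are square), "cx", "cy" (the principal point, pixels), "D" ([k1, k2, p1, p2, k3] as OpenCV has them; the pictures are not rectified), "xyz" and "rotation" of the camera in the world; the wrist camera has in their place "T_tool_cam" (4x4, takes a point from camera to tool coordinates, whose origin is the TCP and whose axes are the flange's). Camera axes: x right, y up, looking along -z (the intrinsics and any distortion apply to the point x, -y, -z); pixel columns grow to the right and rows downward; lengths in mm; the calibration is good to about 2 mm. A picture is of the moment at which its call begins: read the wrist's pose just before it. There is no depth.
- close_job(): hands the job in; it is judged then, once.
The state is a dict: "time_s": time; "joint_pos": joint angles; "joint_velocities": joint speeds; "joint_efforts": joint torques, N m; "tool_pos": TCP position; "eef_rot": TCP orientation; "force": force on the tool from outside, world axes, zero at the start; "moment": the same for the moment, N m; "width": opening from 0.0 (shut) to 1.0 (fully open); "grasp_force": force on a finger pad.
Only numpy, scipy, OpenCV 4.12 (cv2) and the standard library are available. Lean on these libraries where they do the work, as an engineer would, in place of code of your own. Each camera call takes 0.05 s, during which the arm holds its last target. There are 200 camera calls.

## Working session

There is one attempt and no reset: what is moved stays moved. The work goes in short steps, Python scripts to look and compute and a tool call to move; the robot and the scene stay as the last step left them, time stands still between calls to the robot, and variables do not carry over. Pictures are saved under pics/ and viewed, at most 10 in all, crops included, and the job is handed in when it is done.

Besides the shell and the picture viewer there is one more tool, called after "Call:" as name(argument=value, ...), one argument or row to a line, values as JSON. arm_command: Moves the arm, as the interface text tells. Its arguments: {"type":"object","properties":{"delta_pos":{"type":"array"},"twist":{"type":"array"},"gripper":{"type":"array"},"force":{"type":"number"}},"required":["delta_pos","twist","gripper"]}

```bash
mkdir -p pics; ls; cat > h.py <<'E'
import numpy as np, cv2
from scipy.spatial.transform import Rotation as R
from workcell import manip, imaging, close_job
def grab(name, fn=None):
    s=manip.read_state(); f=imaging.grab_frame(name)
    f['K']=K=np.array([[0,0,f['cx']],[0,0,f['cy']],[0,0,1.]]); K[0,0]=K[1,1]=210/np.tan(np.radians(f['fovy'])/2)
    if name=='wrist':
        T=np.eye(4); T[:3,:3]=rot(s).as_matrix(); T[:3,3]=s['tool_pos']; T=T@np.array(f['T_tool_cam'])
    else:
        T=np.eye(4); r=np.array(f['rotation']); 
        T[:3,:3]=r if r.shape==(3,3) else R.from_quat(np.roll(r,-1)).as_matrix(); T[:3,3]=f['xyz']
    f['T']=T
    if fn: cv2.imwrite(fn,f['image'])
    return f
def rot(s): return R.from_quat(np.roll(s['eef_rot'],-1))
def ray(f,uv):
    p=cv2.undistortPoints(np.array([[uv]],float),f['K'],np.array(f['D'],float))[0,0]
    d=f['T'][:3,:3]@np.array([p[0],-p[1],-1]); return f['T'][:3,3],d/np.linalg.norm(d)
def onz(f,uv,z):
    o,d=ray(f,uv); return o+d*(z-o[2])/d[2]
def proj(f,P):
    c=(np.c_[np.atleast_2d(P),np.ones(len(np.atleast_2d(P)))]@np.linalg.inv(f['T']).T)[:,:3]*[1,-1,-1]
    return cv2.projectPoints(c.reshape(-1,1,3),np.zeros(3),np.zeros(3),f['K'],np.array(f['D'],float))[0][:,0]
def tri(f,a,g,b):
    o,d=ray(f,a);p,e=ray(g,b); t=np.linalg.lstsq(np.c_[d,-e],p-o,rcond=None)[0]
    return (o+d*t[0]+p+e*t[1])/2, np.linalg.norm(o+d*t[0]-p-e*t[1])
def goto(pos,Rm):
    "delta (units 40mm) and twist (units 6deg) from the measured pose"
    s=manip.read_state(); r=rot(s)
    print('delta',np.round(r.inv().apply(np.array(pos)-s['tool_pos'])/40,2),'twist',np.round((r.inv()*R.from_matrix(Rm)).as_rotvec(degrees=True)/6,2))
E
python3 - <<'E'
from h import *
s=manip.read_state();print(s)
print(rot(s).as_matrix().round(3))
for n in('scene','top','wrist'):
    f=grab(n,f'pics/{n}0.png'); print(n,f['fovy'],f['D'],f['T'].round(2).tolist())
E
```

```text
pics
{'time_s': 0.0, 'joint_pos': array([-1.31949018e+00,  5.28471096e-01,  1.43391020e+00, -5.07685869e-06,
        1.18137810e+00, -1.78496363e-01]), 'joint_velocities': array([ 0.00031465, -0.00038034,  0.00105574, -0.00043637,  0.00165402,
        0.00073152]), 'joint_efforts': array([-3.97650228e-04, -4.42349160e+01, -1.78026992e+01, -3.02103708e-04,
        8.35012266e-03,  4.72705437e-06]), 'tool_pos': array([ 260.27906257, -567.43913834,  230.32806767]), 'eef_rot': array([-1.08257137e-03,  9.76996677e-01,  2.13251774e-01, -4.17772016e-05]), 'force': array([ 0.17321237, -0.12800915, -0.35796908]), 'moment': array([-0.03039337,  0.0035234 ,  0.02254517]), 'grasp_force': 0.0, 'width': 0.9968890480172983}
[[ 0.909  0.417 -0.001]
 [ 0.417 -0.909  0.002]
 [ 0.    -0.002 -1.   ]]
scene 45.20527740057122 [0.03115093 0.         0.         0.         0.        ] [[-0.53, 0.48, -0.7, -196.06], [-0.85, -0.32, 0.43, 537.82], [-0.02, 0.82, 0.58, 670.7], [0.0, 0.0, 0.0, 1.0]]
top 54.487260930723984 [-0.0203737  0.         0.         0.         0.       ] [[0.0, 1.0, -0.09, 456.59], [-1.0, 0.0, -0.0, 96.07], [-0.0, 0.09, 1.0, 935.18], [0.0, 0.0, 0.0, 1.0]]
wrist 61.67738618140508 [-0.02681183  0.          0.          0.          0.        ] [[0.42, 0.87, 0.27, 328.77], [-0.91, 0.4, 0.12, -536.66], [-0.0, -0.29, 0.96, 372.64], [0.0, 0.0, 0.0, 1.0]]
```

View pics/scene0.png

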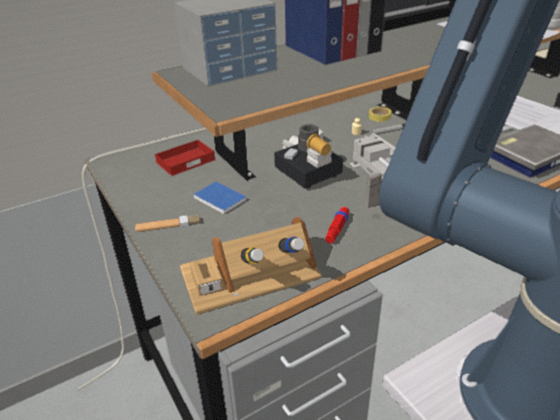

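View pics/top0.png

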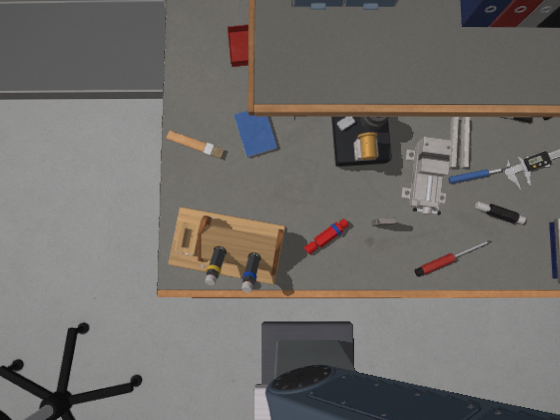

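Scene and top views: stand at top (230,245), blue-ring gauge at (250,270) and yellow at (215,265). The pocket is at (187,238), the plate and bush at (362,145), and the block is probably at (385,222). The red decoy is at (327,236).

```bash
python3 - <<'E'
import cv2
a=cv2.imread('pics/top0.png')[100:300,160:440]
cv2.imwrite('pics/topc.png',cv2.resize(a,None,fx=2.85,fy=2.85,interpolation=cv2.INTER_CUBIC))
E
```

```text
(no output)
```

View pics/topc.png

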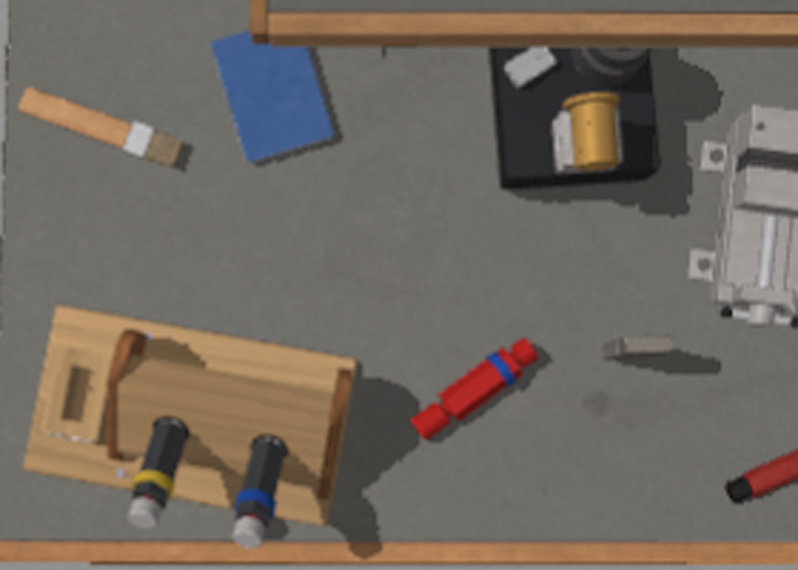

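Enlarged top view: the board corners are at crop (58,307), (357,360), (325,523) and (24,468). The plate's front edge runs (503,187)-(658,178). The block's top face is centred near (648,346), and the bush axis is near column 595.

```bash
cat > m.py <<'E'
from h import *
f=grab('top')
c=lambda u,v:(u/2.85+160-.33,v/2.85+100-.33)
B=[onz(f,c(*p),10)[:2] for p in[(58,307),(357,360),(325,523),(24,468)]]
print('board',np.round(B,1).tolist(),[round(np.linalg.norm(B[i]-B[i-1]),1) for i in range(4)])
ctr=np.mean(B,0); ey=(B[0]+B[3]-B[1]-B[2]); ey/=np.linalg.norm(ey); ex=np.array([ey[1],-ey[0]])
print('stand',ctr,np.degrees(np.arctan2(ex[1],ex[0])))
for n,l in dict(pocket=(0,85),boreA=(-13,5),boreB=(-13,-70)).items(): print(n,ctr+ex*l[0]+ey*l[1])
print('pocket px',onz(f,c(76,394),38))
P=[onz(f,c(*p),52) for p in[(503,187),(658,178)]]; print('plate',P,np.linalg.norm(P[0]-P[1]))
e=(P[0]-P[1])[:2]; e/=np.linalg.norm(e); ax=np.array([e[1],-e[0]]); m=(P[0]+P[1])[:2]/2
print('plate yaw',np.degrees(np.arctan2(ax[1],ax[0])),'bore mouth',m-4*ax)
print('block',onz(f,c(648,346),78),[onz(f,c(*p),78)[:2] for p in[(622,348),(674,344)]])
print('bush near top',onz(f,c(592,168),112),'far',onz(f,c(593,95),117))
E
python3 m.py
```

```text
board [[550.1, 330.2], [507.7, 90.5], [379.4, 115.7], [421.9, 354.2]] [np.float64(130.4), np.float64(243.4), np.float64(130.8), np.float64(242.3)]
stand [464.78428075 222.62912418] -10.068492282084428
pocket [479.64443194 306.32007893]
boreA [452.85861422 229.82485052]
boreB [439.74671611 155.97989045]
pocket px [479.76915671 307.54330058  38.        ]
plate [array([638.9929847 , -21.90490163,  52.        ]), array([ 646.15730492, -141.78365654,   52.        ])] 120.09264491004039
plate yaw 3.420102727048387 bore mouth [638.58226898 -82.08290553]
block [ 514.40490396 -124.20690033   78.        ] [array([ 512.92013639, -104.92853296]), array([ 515.89011381, -143.50198554])]
bush near top [640.54704962 -78.19926593 112.        ] far [692.94690425 -78.96499895 117.        ]
```

```bash
cat >> h.py <<'E'
def tool(yaw,tilt=0):
    "tool y at yaw (deg); tool z down, tilted forward (towards tool -x) by tilt deg"
    y=np.array([np.cos(np.radians(yaw)),np.sin(np.radians(yaw)),0]); z=np.array([0,0,-1.]); 
    x=np.cross(y,z); t=np.radians(tilt); z2=z*np.cos(t)-x*np.sin(t); return np.c_[np.cross(y,z2),y,z2]
E
python3 -c "
from h import *
goto([514,-124,230],tool(4.4))"
```

```text
delta [10.39 -7.44  0.03] twist [-1.000e-02 -1.000e-02 -1.163e+01]
```

Call:
arm_command(
  delta_pos=[
    [0.8,-0.57,0],
    [1.6,-1.14,0],
    [2.4,-1.71,0],
    [3.2,-2.28,0],
    [4.0,-2.85,0],
  ],
  twist=[
    [0,0,-1],
    [0,0,-2],
    [0,0,-3],
    [0,0,-4],
    [0,0,-5],
  ],
  gripper=[0.6,0.6,0.6,0.6,0.6],
  force=40,
)

```text
time_s: 0.62
tool_pos: [358.8, -396.1, 231.1]
eef_rot: [-0.0, 0.888, 0.461, 0.0]
force: [0.5, 0.1, 0.0]
width: 0.599
grasp_force: 0.0
```

```bash
python3 -c "
from h import *
print(manip.read_state()['tool_pos']);goto([514,-124,230],tool(4.4))"
```

```text
[ 358.80689908 -396.14480313  231.12864085]
delta [ 7.8  -0.74  0.03] twist [-0.   -0.   -6.59]
```

Call:
arm_command(
  delta_pos=[
    [0.9,-0.09,0],
    [1.8,-0.18,0],
    [2.7,-0.27,0],
    [3.6,-0.36,0],
    [4.5,-0.44,0],
  ],
  twist=[
    [0,0,-1],
    [0,0,-2],
    [0,0,-3],
    [0,0,-4],
    [0,0,-5],
  ],
  gripper=[0.6,0.6,0.6,0.6,0.6],
)

```text
time_s: 1.03
tool_pos: [448.7, -239.1, 231.3]
eef_rot: [-0.0, 0.738, 0.675, 0.0]
force: [0.6, 0.8, -0.3]
width: 0.6
grasp_force: 0.0
```

```bash
python3 -c "
from h import *
print(manip.read_state()['tool_pos']);goto([514,-124,210],tool(4.4))"
```

```text
[ 448.71973089 -239.10495465  231.33028347]
delta [3.01 1.37 0.53] twist [-0.   -0.   -1.58]
```

Call:
arm_command(
  delta_pos=[
    [0.75,0.34,0.1],
    [1.5,0.68,0.2],
    [2.25,1.02,0.4],
    [3.0,1.37,0.53],
    [3.0,1.37,0.53],
  ],
  twist=[
    [0,0,-0.5],
    [0,0,-1],
    [0,0,-1.5],
    [0,0,-1.58],
    [0,0,-1.58],
  ],
  gripper=[0.6,0.6,0.6,0.6,0.6],
)

```text
time_s: 1.45
tool_pos: [515.3, -121.5, 209.1]
eef_rot: [-0.001, 0.679, 0.734, 0.001]
force: [-0.5, -0.5, -1.1]
width: 0.598
grasp_force: 0.0
```

```bash
python3 -c "
from h import *
s=manip.read_state();f=grab('wrist','pics/w1.png');f2=grab('top','pics/t1.png');f3=grab('scene','pics/s1.png')
print(proj(f,[[514.4,-124.2,78],s['tool_pos']]).round())
print(proj(f3,[[640,-78,96]]).round())
"
```

```text
[[275. 202.]
 [275. 276.]]
[[325. 152.]]
```

View pics/w1.png

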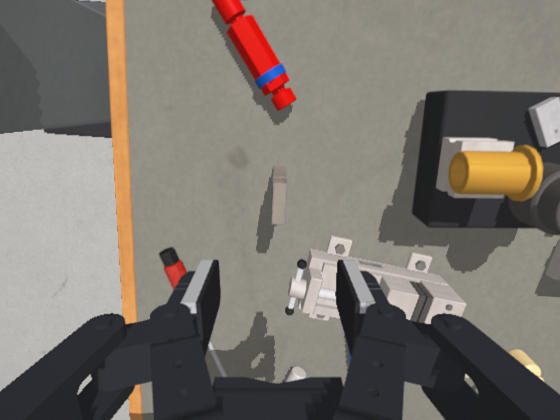

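Wrist view: the block's top face is about (272–287, 180–224), centred near (279.5,202). The bush's near mouth is near (461,172). The vise nose at (298,287) is clear of the fingers.

```bash
cat > m2.py <<'E'
from h import *
f=grab('wrist'); im=f['image']
print('block centre',onz(f,(279.5,202),78),'ends',onz(f,(280,181),78)[:2],onz(f,(279,223.5),78)[:2])
hsv=cv2.cvtColor(im,cv2.COLOR_BGR2HSV); m=cv2.inRange(hsv,(12,120,60),(28,255,255)); m[:,:400]=0
n,l,st,c=cv2.connectedComponentsWithStats(m); print(st[1:][st[1:,4]>100])
ys,xs=np.where(m); sel=m[:, :]
for x in range(450,535,6): 
    r=np.where(m[100:260,x])[0]; 
    if len(r): print(x,r.min()+100,r.max()+100)
print('mouth guess px',proj(f,[[638.6,-82,96],[640.5,-78.2,96]]))
print('plate edge',onz(f,(428,92),52),onz(f,(416,226),52))
cv2.imwrite('pics/c1.png',cv2.resize(im[90:250,400:560],None,fx=3.5,fy=3.5,interpolation=cv2.INTER_CUBIC))
goto([*onz(f,(279.5,202),78)[:2],41],tool(4.4))
E
python3 m2.py
```

```text
block centre [ 516.6019708  -129.15303244   78.        ] ends [ 515.71448145 -111.81706941] [ 517.55430037 -147.55780096]
[[ 452  136   95   57 4129]]
456 149 182
462 143 185
468 143 185
474 143 185
480 143 185
486 143 185
492 144 185
498 144 185
504 144 185
510 144 187
516 143 191
522 138 192
528 136 191
534 138 188
mouth guess px [[450.0638615  158.64899131]
 [453.67974406 153.68200779]]
plate edge [631.19418896 -34.66326679  52.        ] [ 642.68751633 -150.02214273   52.        ]
delta [-0.05  0.07  4.23] twist [-0.    0.   -0.05]
```

View pics/c1.png

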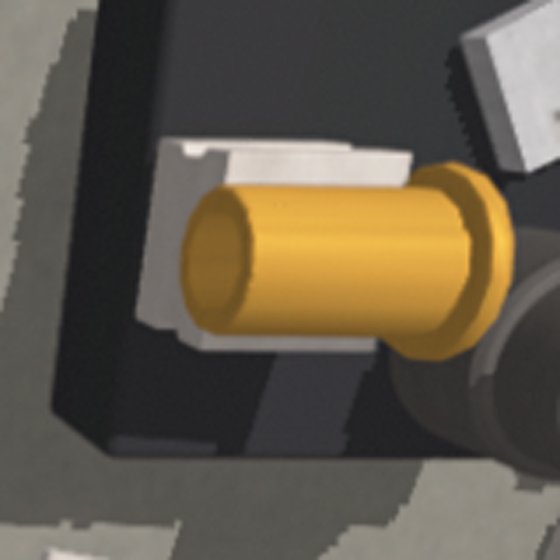

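Call:
arm_command(
  delta_pos=[
    [-0.05,0.05,0.9],
    [-0.12,0.05,1.8],
    [-0.12,0.05,2.7],
    [-0.12,0.05,3.5],
    [-0.12,0.05,4.2],
  ],
  twist=[
    [0,0,0],
    [0,0,0.05],
    [0,0,0.05],
    [0,0,0.05],
    [0,0,0.05],
  ],
  gripper=[0.6,0.6,0.6,0.6,0.6],
)

```text
time_s: 2.07
tool_pos: [515.6, -132.9, 40.6]
eef_rot: [-0.0, 0.684, 0.729, -0.0]
force: [0.6, 0.2, 0.5]
width: 0.602
grasp_force: 0.0
```

Call:
arm_command(
  delta_pos=[
    [0,0,0],
    [0,0,0],
    [0,0,0],
    [0,0,0],
    [0,0,0],
  ],
  twist=[
    [0,0,0],
    [0,0,0],
    [0,0,0],
    [0,0,0],
    [0,0,0],
  ],
  gripper=[0.3,0,0,0,0],
  force=40,
)

```text
time_s: 2.48
tool_pos: [517.5, -132.0, 44.0]
eef_rot: [0.002, 0.683, 0.73, 0.001]
force: [-0.3, -0.9, -1.9]
width: 0.133
grasp_force: 43.0
```

Call:
arm_command(
  delta_pos=[
    [0,0,0],
    [0,0,-0.5],
    [0,0,-1.5],
    [0,0,-2.5],
    [0,0,-3.0],
  ],
  twist=[
    [0,0,0],
    [0,0,0],
    [0,0,0],
    [0,0,0],
    [0,0,0],
  ],
  gripper=[0,0,0,0,0],
)

```text
time_s: 2.9
tool_pos: [518.2, -131.8, 166.8]
eef_rot: [0.003, 0.683, 0.73, 0.001]
force: [1.3, -0.2, -1.8]
width: 0.135
grasp_force: 43.1
```

```bash
cat > m3.py <<'E'
from h import *
s=manip.read_state();print(s['tool_pos'],s['width'],s['grasp_force'])
f=grab('wrist','pics/w2.png'); T=np.array(f['T_tool_cam']);print(T.round(3).tolist())
print('tcp px',proj(f,[s['tool_pos']]))
goto([479.7,306.5,180],tool(79.9))
cv2.imwrite('pics/w2c.png',cv2.resize(f['image'][150:420,130:430],None,fx=2,fy=2))
E
python3 m3.py
```

```text
[ 518.15333795 -131.77564272  166.78658727] 0.1352070825319369 43.13793182373047
[[-0.0, 0.957, 0.291, 74.348], [1.0, 0.0, 0.0, 0.951], [-0.0, 0.291, -0.957, -142.209], [0.0, 0.0, 0.0, 1.0]]
tcp px [[275.48575021 275.59095744]]
delta [11.02 -0.26 -0.34] twist [  0.05   0.12 -12.68]
```

View pics/w2c.png

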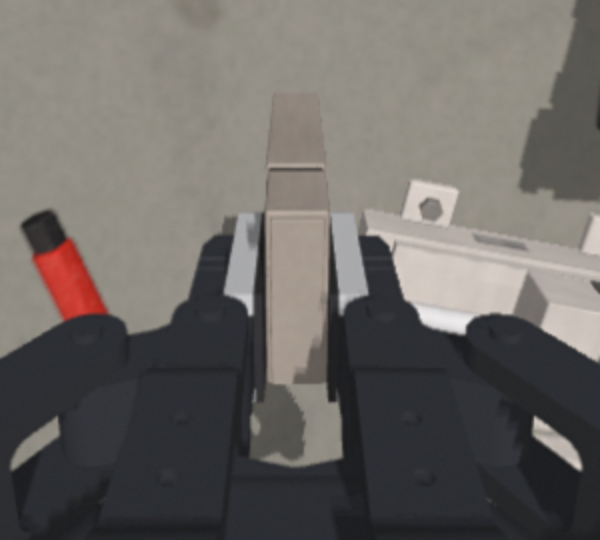

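The block is held square. Its top-face edges are at full-image rows 256.5 and 342, centre column 278.5.

```bash
cat > m4.py <<'E'
from h import *
s=manip.read_state();f=grab('wrist'); z=s['tool_pos'][2]+34
A=[onz(f,(278.5,r),z) for r in(256.5,342)]; print(np.linalg.norm(A[0]-A[1]))
off=rot(s).inv().apply(np.mean(A,0)-s['tool_pos']);print('block top centre in tool',off)
E
python3 m4.py
```

```text
34.170171780991176
block top centre in tool [  7.87274433   1.25867974 -34.03951672]
```

Call:
arm_command(
  delta_pos=[
    [1.0,0,-0.1],
    [2.0,0,-0.2],
    [3.0,0,-0.3],
    [4.0,0,-0.4],
    [5.0,0,-0.4],
  ],
  twist=[
    [0,0,-1],
    [0,0,-2],
    [0,0,-3],
    [0,0,-4],
    [0,0,-5],
  ],
  gripper=[0,0,0,0,0],
)

```text
time_s: 3.42
tool_pos: [502.1, 70.1, 177.9]
eef_rot: [-0.0, 0.469, 0.883, -0.0]
force: [1.1, -0.7, -1.6]
width: 0.132
grasp_force: 43.1
```

```bash
python3 -c "
from h import *
print(manip.read_state()['tool_pos']);goto([479.7,306.5,180],tool(79.9))"
```

```text
[502.07530238  70.09377831 177.86286837]
delta [ 5.21  2.85 -0.05] twist [-0.   -0.01 -7.64]
```

Call:
arm_command(
  delta_pos=[
    [0.85,0.48,0],
    [1.7,0.95,0],
    [2.55,1.4,0],
    [3.4,1.9,0],
    [4.2,2.3,0],
  ],
  twist=[
    [0,0,-1.1],
    [0,0,-2.2],
    [0,0,-3.3],
    [0,0,-4.4],
    [0,0,-5.5],
  ],
  gripper=[0,0,0,0,0],
)

```text
time_s: 3.83
tool_pos: [484.8, 261.3, 177.1]
eef_rot: [-0.001, 0.198, 0.98, -0.0]
force: [0.8, -0.5, -2.2]
width: 0.134
grasp_force: 43.1
```

```bash
python3 -c "
from h import *
print(manip.read_state()['tool_pos']);goto([487.4,305,150],tool(79.9))"
```

```text
[484.79666237 261.29910089 177.05270364]
delta [0.36 1.03 0.68] twist [-0.01 -0.01 -2.12]
```

Call:
arm_command(
  delta_pos=[
    [0.18,0.5,0.3],
    [0.36,1.03,0.7],
    [0.36,1.03,1.18],
    [0.36,1.03,1.18],
    [0.36,1.03,1.18],
  ],
  twist=[
    [0,0,-1],
    [0,0,-2.12],
    [0,0,-2.12],
    [0,0,-2.12],
    [0,0,-2.12],
  ],
  gripper=[0,0,0,0,0],
)

```text
time_s: 4.25
tool_pos: [486.9, 302.2, 129.0]
eef_rot: [-0.002, 0.091, 0.996, -0.001]
force: [1.0, 0.4, -1.5]
width: 0.134
grasp_force: 43.0
```

```bash
python3 - <<'E'
from h import *
s=manip.read_state();print(s['tool_pos'])
f=grab('wrist','pics/w3.png'); 
c=[479.7,306.5];ex=np.array([.985,-.174]);ey=np.array([.174,.985])
print(proj(f,[[*(np.array(c)+a*ex+b*ey),38] for a,b in((0,0),(20.5,7.5),(20.5,-7.5),(-20.5,7.5),(-20.5,-7.5))]).round())
t=grab('top','pics/t3.png'); s3=grab('scene','pics/s3.png')
a=cv2.resize(f['image'][40:340,130:430],None,fx=1.9,fy=1.9); 
cv2.imwrite('pics/w3c.png',a)
E
```

```text
[486.93761804 302.16200968 129.03665357]
[[282. 202.]
 [292. 230.]
 [271. 230.]
 [293. 173.]
 [270. 173.]]
```

View pics/w3c.png

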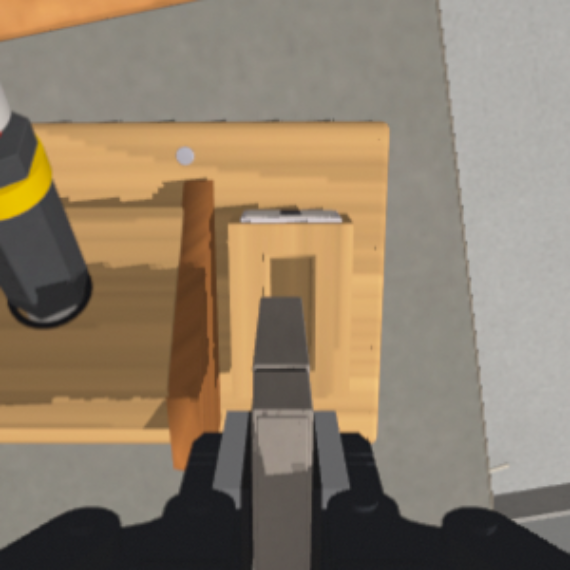

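Pocket near edge: full-image row 174.7, columns 271.8–295.8. Block's foot near edge: row 196.3, columns 266–289.

```bash
python3 - <<'E'
from h import *
f=grab('wrist'); s=manip.read_state(); r=rot(s)
z=s['tool_pos'][2]
p=onz(f,(283.8,174.7),38); b=onz(f,(277.6,196.3),z-44); bt=onz(f,(278.5,256.5),z+34)
print('pocket edge, foot edge, top edge in tool',*[r.inv().apply(q-s['tool_pos']).round(1) for q in(p,b,bt)])
print('pocket edges',onz(f,(271.8,174.7),38),onz(f,(295.8,174.7),38))
print('R',r.as_matrix().round(3).tolist())
E
```

```text
pocket edge, foot edge, top edge in tool [26.4  4.6 93.8] [24.4  0.4 44. ] [ 24.2   0.6 -34. ]
pocket edges [463.28659854 303.5395337   38.        ] [466.28315159 319.59597312  38.        ]
R [[-0.983, 0.183, 0.001], [0.183, 0.983, 0.001], [-0.001, 0.001, -1.0]]
```

Call:
arm_command(
  delta_pos=[
    [-0.01,0.1,0.0],
    [-0.01,0.1,0.4],
    [-0.01,0.1,0.8],
    [-0.01,0.1,0.95],
    [-0.01,0.1,0.95],
  ],
  twist=[
    [0,0,-0.05],
    [0,0,-0.05],
    [0,0,-0.05],
    [0,0,-0.05],
    [0,0,-0.05],
  ],
  gripper=[0,0,0,0,0],
)

```text
time_s: 4.87
tool_pos: [489.5, 306.0, 92.0]
eef_rot: [-0.001, 0.089, 0.996, -0.001]
force: [-0.2, -0.3, -2.3]
width: 0.139
grasp_force: 43.1
```

```bash
python3 - <<'E'
from h import *
s=manip.read_state();print(s['tool_pos'])
f=grab('wrist'); f=grab('wrist'); s=manip.read_state();print(s['tool_pos'])
z=s['tool_pos'][2]
print(proj(f,[[464.8,311.6,38]]), 'foot z',z-44)
cv2.imwrite('pics/w4c.png',cv2.resize(f['image'][100:300,180:380],None,fx=2.8,fy=2.8))
E
```

```text
[489.45972222 306.03096953  91.97815467]
[490.64322211 306.58841558  93.3745109 ]
[[278.03405686 188.57172626]] foot z 49.37451090089837
```

View pics/w4c.png

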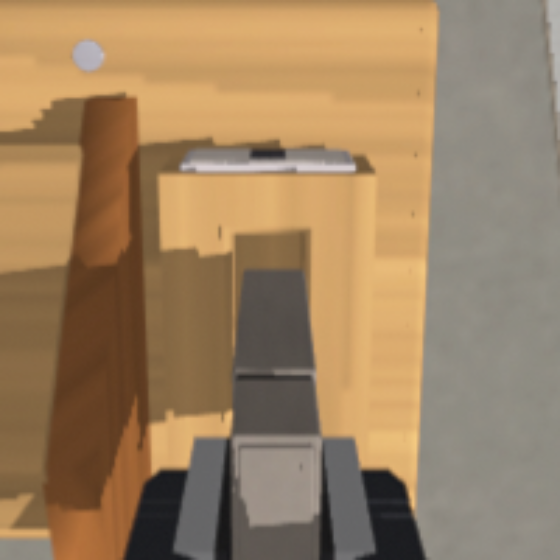

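Close view: pocket near edge at (277.1,182.5) and foot near edge at (277.7,195.7), so they are aligned laterally.

```bash
python3 - <<'E'
from h import *
f=grab('wrist'); s=manip.read_state(); r=rot(s); z=s['tool_pos'][2]; print(s['tool_pos'],s['force'])
print(*[r.inv().apply(q-s['tool_pos']).round(1) for q in(onz(f,(277.1,182.5),38),onz(f,(277.7,195.7),z-44))])
E
```

```text
[490.91597169 306.76175892  93.72129906] [-0.11380647  0.44873262 -2.08170646]
[29.5 -0.1 55.7] [24.7  0.3 44. ]
```

Call:
arm_command(
  delta_pos=[
    [0.055,-0.01,0.0],
    [0.055,-0.01,0.2],
    [0.055,-0.01,0.4],
    [0.055,-0.01,0.6],
    [0.055,-0.01,0.7],
  ],
  twist=[
    [0,0,0],
    [0,0,0],
    [0,0,0],
    [0,0,0],
    [0,0,0],
  ],
  gripper=[0,0,0,0,0],
)

```text
time_s: 5.43
tool_pos: [487.2, 306.3, 63.6]
eef_rot: [-0.001, 0.089, 0.996, -0.0]
force: [-0.0, -0.3, -2.1]
width: 0.138
grasp_force: 43.3
```

Call:
arm_command(
  delta_pos=[
    [0,0,0.1],
    [0,0,0.2],
    [0,0,0.25],
    [0,0,0.27],
    [0,0,0.27],
  ],
  twist=[
    [0,0,0],
    [0,0,0],
    [0,0,0],
    [0,0,0],
    [0,0,0],
  ],
  gripper=[0,0,0,0,0],
)

```text
time_s: 5.85
tool_pos: [487.7, 306.6, 55.5]
eef_rot: [-0.0, 0.089, 0.996, -0.0]
force: [-2.9, -1.2, 10.0]
width: 0.134
grasp_force: 45.3
```

Call:
arm_command(
  delta_pos=[
    [0,0,0],
    [0,0,0],
    [0,0,0],
    [0,0,0],
    [0,0,0],
  ],
  twist=[
    [0,0,0],
    [0,0,0],
    [0,0,0],
    [0,0,0],
    [0,0,0],
  ],
  gripper=[0.35,0.35,0.35,0.35,0.35],
)

```text
time_s: 6.27
tool_pos: [488.0, 306.6, 53.9]
eef_rot: [-0.0, 0.089, 0.996, -0.0]
force: [-0.5, -0.5, -0.2]
width: 0.347
grasp_force: 0.0
```

Call:
arm_command(
  delta_pos=[
    [0,0,-0.3],
    [0,0,-1],
    [0,0,-2],
    [0,0,-3],
    [0,0,-3.7],
  ],
  twist=[
    [0,0,0],
    [0,0,0],
    [0,0,0],
    [0,0,0],
    [0,0,0],
  ],
  gripper=[0.35,0.35,0.35,0.35,0.35],
)

```text
time_s: 6.68
tool_pos: [489.0, 307.0, 206.2]
eef_rot: [0.002, 0.089, 0.996, 0.001]
force: [0.5, 0.2, 0.1]
width: 0.348
grasp_force: 0.0
```

```bash
python3 - <<'E'
from h import *
f=grab('wrist','pics/w5.png'); s=manip.read_state(); print(s['tool_pos'])
print('block top at home px',proj(f,[[481+a*.985,307.2-a*.174,90] for a in(-18,0,18)]))
t=grab('top','pics/t5.png'); 
a=cv2.resize(f['image'],None,fx=1,fy=1)[:, 100:400]; b=cv2.resize(t['image'][200:300,160:290],(500,385))
b=cv2.copyMakeBorder(b,0,35,0,0,cv2.BORDER_CONSTANT)
cv2.imwrite('pics/v5.png',np.hstack([a,b]))
print('blue mouth px',proj(t,[[439.7,156,57]]))
E
```

```text
[491.94232298 308.32418844 211.37273635]
block top at home px [[274.86235114 168.46021423]
 [274.98812557 191.9976871 ]
 [275.10960833 214.62747317]]
blue mouth px [[254.4656927  256.50689733]]
```

View pics/v5.png

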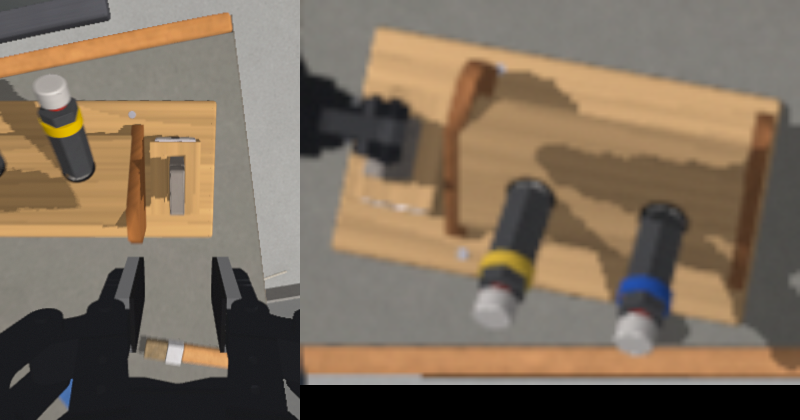

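The block sits home (top face at about (277,170–213), as predicted) and both gauges are undisturbed. Next I'll check the blue gauge by triangulating its ring.

```bash
python3 - <<'E'
from h import *
t=grab('top');s=grab('scene')
ex=np.array([.9846,-.1748,0]); m=np.array([439.7,156,57]); g=np.array([.707*.9846,-.707*.1748,-.707])
ring=m-52*g; c=m-32*g; print('pred centre',c,'ring',ring)
C=[]
for n,f in(('t',t),('s',s)):
    p=proj(f,[ring])[0]; h=cv2.cvtColor(f['image'],cv2.COLOR_BGR2HSV); k=cv2.inRange(h,(105,130,40),(130,255,255))
    mm=np.zeros_like(k); cv2.circle(mm,tuple(int(v) for v in p),14,255,-1); k&=mm
    y,x=np.where(k); C.append((x.mean(),y.mean())); print(n,'pred',p,'mask',C[-1],len(x))
print('tri',tri(t,C[0],s,C[1]))
goto([c[0],c[1],170],tool(79.9))
E
```

```text
pred centre [417.4244096 159.9546752  79.624    ] ring [403.5021656 162.4263472  93.764    ]
t pred [249.97772271 274.66391346] mask (np.float64(249.76785714285714), np.float64(274.23214285714283)) 56
s pred [292.27676591 242.15663927] mask (np.float64(287.8936170212766), np.float64(244.89361702127658)) 47
tri (array([405.86318869, 166.29275258,  87.38895765]), np.float64(6.953319851246525))
delta [ 1.09 -3.92  0.83] twist [ 0.01  0.02 -0.01]
```

Call:
arm_command(
  delta_pos=[
    [0.22,-0.8,0],
    [0.44,-1.6,0],
    [0.66,-2.4,0.1],
    [0.88,-3.2,0.4],
    [1.09,-3.92,0.8],
  ],
  twist=[
    [0,0,0],
    [0,0,0],
    [0,0,0],
    [0,0,0],
    [0,0,0],
  ],
  gripper=[0.6,0.6,0.6,0.6,0.6],
)

```text
time_s: 7.3
tool_pos: [415.6, 158.6, 169.3]
eef_rot: [-0.001, 0.088, 0.996, -0.0]
force: [0.0, -0.7, 0.6]
width: 0.601
grasp_force: 0.0
```

```bash
python3 - <<'E'
from h import *
grab('wrist');f=grab('wrist','pics/w6.png'); s=manip.read_state(); print(s['tool_pos'],s['joint_pos'])
m=np.array([439.7,156,57]); g=np.array([.707*.9846,-.707*.1748,-.707])
h=cv2.cvtColor(f['image'],cv2.COLOR_BGR2HSV); k=cv2.inRange(h,(105,130,40),(130,255,255))
n,l,st,c=cv2.connectedComponentsWithStats(k); print([(st[i].tolist(),c[i].round(1).tolist()) for i in range(1,n) if st[i,4]>100])
print('ring upper flat edge pred',proj(f,[m-52*g,m-52*g+np.array([.696,-.123,.707])*13.8]))
goto([417.4,160,60.6],tool(79.9))
E
```

```text
[410.63900794 156.81847455 166.82862262] [ 1.09988915e-01  3.94364274e-01  1.94137925e+00 -9.39980190e-04
  8.19724519e-01 -1.27901599e+00]
[([268, 195, 45, 34, 488], [288.8, 217.2])]
ring upper flat edge pred [[287.65874102 213.08394835]
 [287.92974514 232.66695863]]
delta [-0.19  0.12  2.65] twist [-0.04 -0.13 -0.05]
```

View pics/w6.png

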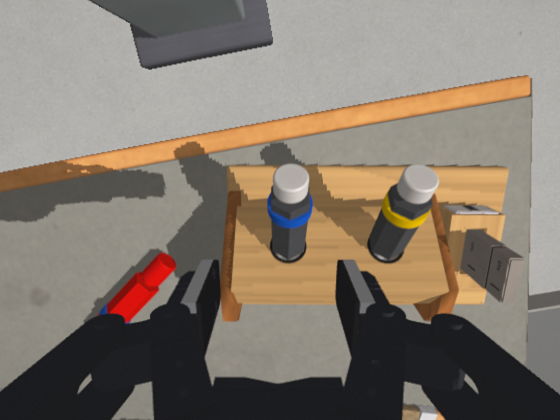

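Wrist view: blue gauge at column ~289, where predicted, and centred between the fingers once shifted ~5 mm. Descending.

Call:
arm_command(
  delta_pos=[
    [-0.1,0.12,0.5],
    [-0.19,0.12,1.1],
    [-0.19,0.12,1.7],
    [-0.19,0.12,2.3],
    [-0.19,0.12,2.65],
  ],
  twist=[
    [0,0,0],
    [0,0,0],
    [0,0,0],
    [0,0,0],
    [0,0,0],
  ],
  gripper=[0.6,0.6,0.6,0.6,0.6],
)

```text
time_s: 7.82
tool_pos: [424.4, 163.5, 61.3]
eef_rot: [-0.002, 0.089, 0.996, -0.0]
force: [0.5, 0.4, -0.1]
width: 0.602
grasp_force: 0.0
```

```bash
python3 -c "
from h import *
grab('wrist');s=manip.read_state();print(s['tool_pos'],s['force']);goto([417.4,160,60.6],tool(79.9))"
```

```text
[423.3343453  163.33190428  59.89053335] [-0.93572545  0.6274609  -1.49728472]
delta [ 0.13 -0.11 -0.02] twist [-0.02 -0.07 -0.01]
```

Call:
arm_command(
  delta_pos=[
    [0.1,-0.1,0],
    [0.1,-0.1,0],
    [0.1,-0.1,0],
    [0.1,-0.1,0],
    [0.1,-0.1,0],
  ],
  twist=[
    [0,0,0],
    [0,0,0],
    [0,0,0],
    [0,0,0],
    [0,0,0],
  ],
  gripper=[0.6,0.6,0.6,0.6,0.6],
)

```text
time_s: 8.28
tool_pos: [421.8, 160.3, 65.1]
eef_rot: [0.001, 0.089, 0.996, 0.0]
force: [0.2, 0.4, 1.1]
width: 0.598
grasp_force: 0.0
```

Call:
arm_command(
  delta_pos=[
    [0,0,0],
    [0,0,0],
    [0,0,0],
    [0,0,0],
    [0,0,0],
  ],
  twist=[
    [0,0,0],
    [0,0,0],
    [0,0,0],
    [0,0,0],
    [0,0,0],
  ],
  gripper=[0.3,0,0,0,0],
  force=90,
)

```text
time_s: 8.7
tool_pos: [421.4, 160.1, 64.8]
eef_rot: [0.001, 0.089, 0.996, 0.0]
force: [-0.3, -0.1, 5.5]
width: 0.261
grasp_force: 87.9
```

```bash
python3 -c "
from h import *
s=manip.read_state();print(s['tool_pos'],s['force'],s['width']*85)
g=np.array([.707*.9846,-.707*.1748,-.707]);print('draw dir in tool, 60mm',rot(s).inv().apply(-g*60)/40)"
```

```text
[421.40677792 160.05735053  64.83495177] [-0.31157668 -0.06914432  5.46222821] 22.187431875852536
draw dir in tool, 60mm [ 1.05916719 -0.00167889 -1.06182568]
```

Call:
arm_command(
  delta_pos=[
    [0.15,0,-0.15],
    [0.35,0,-0.35],
    [0.6,0,-0.6],
    [0.85,0,-0.85],
    [1.06,0,-1.06],
  ],
  twist=[
    [0,0,0],
    [0,0,0],
    [0,0,0],
    [0,0,0],
    [0,0,0],
  ],
  gripper=[0,0,0,0,0],
)

```text
time_s: 9.12
tool_pos: [377.4, 167.7, 107.4]
eef_rot: [-0.001, 0.089, 0.996, -0.0]
force: [-0.3, 0.5, -1.5]
width: 0.257
grasp_force: 88.3
```

Call:
arm_command(
  delta_pos=[
    [0,0,-0.5],
    [0,0,-1.2],
    [0,0,-1.8],
    [0,0,-2.2],
    [0,0,-2.2],
  ],
  twist=[
    [0,0,0],
    [0,0,0],
    [0,0,0],
    [0,0,0],
    [0,0,0],
  ],
  gripper=[0,0,0,0,0],
)

```text
time_s: 9.53
tool_pos: [380.5, 168.1, 197.7]
eef_rot: [0.004, 0.088, 0.996, 0.001]
force: [1.0, 0.2, -2.1]
width: 0.26
grasp_force: 88.6
```

```bash
python3 - <<'E'
from h import *
f=grab('wrist','pics/w7.png'); s=manip.read_state(); print(s['tool_pos'],s['width'],s['grasp_force'])
# gauge axis in hand: assume flats gripped, centre on tool y; predicted
r=rot(s); tp=s['tool_pos']
for nm,a in(('tip',62),('c',0),('ring',-20),('short',-50)):
    q=tp+r.apply(np.array([0,0,-19])+a*np.array([-.707,0,.707])); print(nm,q.round(1),proj(f,[q])[0].round(1))
grab('scene','pics/s7.png')
E
```

```text
[379.62719191 167.87803979 196.14764454] 0.2573164944080446 88.56709706713445
tip [422.9 160.2 171.5] [276.  320.8]
c [379.5 167.9 215.1] [275.6 291.9]
ring [365.6 170.3 229.2] [275.4 277.1]
short [344.6 174.1 250.3] [274.9 244.5]
```

View pics/w7.png

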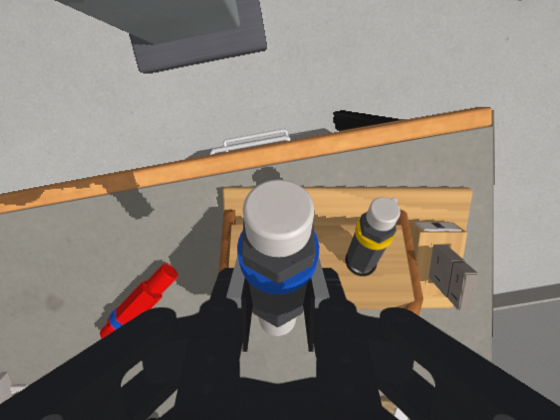

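The gauge is held: short end face centre about (279,207), 69 px across; blue ring about (278,255).

```bash
python3 - <<'E'
from h import *
f=grab('wrist'); s=manip.read_state(); r=rot(s); tp=s['tool_pos']
print('tp',tp)
o,d=ray(f,(279,207)); fw=-f['T'][:3,2]; p=o+d*(351.7*20/69)/(d@fw)
print('short end in tool',r.inv().apply(p-tp))
for q in((39.4,0,-50.2),(35.4,0,-54.4),(41,0,-47)): print(q,proj(f,[tp+r.apply(q)]))
# scene cross-check: blue ring
g=cv2.imread('pics/s7.png'); h=cv2.cvtColor(g,cv2.COLOR_BGR2HSV); k=cv2.inRange(h,(105,130,40),(130,255,255)); 
n,l,st,c=cv2.connectedComponentsWithStats(k); print([(st[i].tolist(),c[i].round(1).tolist()) for i in range(1,n) if st[i,4]>25])
fs=grab('scene'); print([proj(fs,[tp+r.apply(q)])[0].round(1).tolist() for q in((4,0,-14.8),(18,0,-29),(39.4,0,-50.2),(-40,0,29))])
cv2.imwrite('pics/s7c.png',cv2.resize(fs['image'][130:270,200:400],None,fx=4,fy=4,interpolation=cv2.INTER_CUBIC))
E
```

```text
tp [378.2050818  167.55208276 194.21735436]
short end in tool [ 43.86256301   1.00851406 -45.17238265]
(39.4, 0, -50.2) [[275.47560974 227.43340557]]
(35.4, 0, -54.4) [[275.43825568 246.56662191]]
(41, 0, -47) [[275.51306726 218.37557306]]
[([196, 183, 48, 26, 647], [219.5, 195.3]), ([293, 189, 12, 16, 61], [296.3, 197.7])]
[[298.2, 197.9], [301.6, 195.1], [307.1, 190.7], [288.5, 205.7]]
```

View pics/s7c.png

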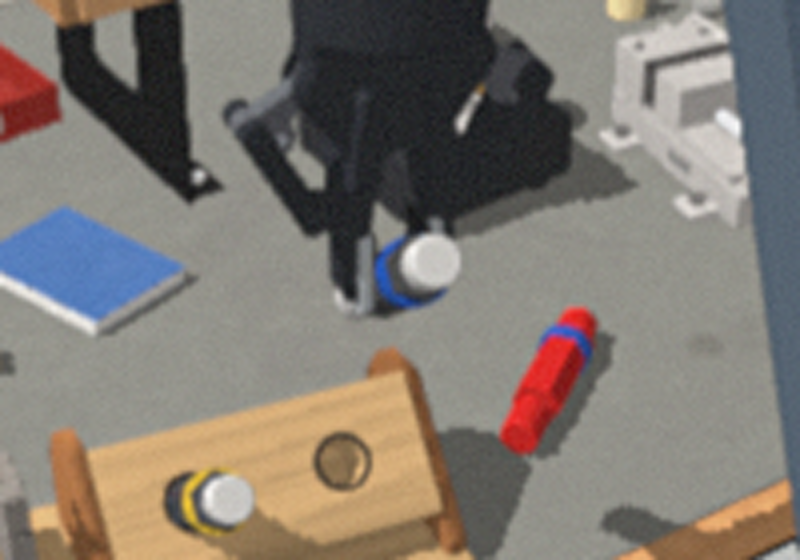

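The scene view shows the bore empty and the gauge hanging clear. I've now viewed 12 pictures, which is over the allowance of 10, so I'll view no more and work only from numbers. Next: measure the bush axis from the saved top picture.

```bash
cat > m8.py <<'E'
from h import *
f=grab('top'); s=manip.read_state()
im=cv2.imread('pics/top0.png'); h=cv2.cvtColor(im,cv2.COLOR_BGR2HSV); k=cv2.inRange(h,(12,120,60),(28,255,255)); k[:120]=0;k[170:]=0;k[:,:350]=0;k[:,385:]=0
L=[]
for y in range(128,165):
    x=np.where(k[y])[0]
    if len(x): L.append((y,x.min(),x.max(),onz(f,((x.min()+x.max())/2,y),99)[:2].round(1).tolist()))
for l in L[::3]: print(l)
print('last row',L[-1][0])
q=np.array([l[3] for l in L if 140<=l[0]<=154]); a=np.polyfit(q[:,0],q[:,1],1); print('axis yaw',np.degrees(np.arctan(a[0])),'y at x=638',np.polyval(a,638),'y at 690',np.polyval(a,690))
print('near end of tube top edge x',onz(f,(366,L[-1][0]+.5),112),onz(f,(366,L[-1][0]+.5),96))
E
python3 m8.py
python3 - <<'E'
from h import *
# bush seen by the wrist camera in w1 (tool settled about 515.6,-129.5,209.5)
import json
g=grab('wrist'); T=np.eye(4); T[:3,:3]=tool(4.4); 
for tp in([515.3,-121.5,209.1],[516.5,-127,210]):
    T[:3,3]=tp; g['T']=T@np.array(g['T_tool_cam']); print(onz(g,(462,164.3),96).round(1), onz(g,(279.5,202),78).round(1))
E
```

```text
(132, np.int64(367), np.int64(373), [700.3, -87.6])
(135, np.int64(358), np.int64(376), [693.9, -81.2])
(138, np.int64(360), np.int64(374), [687.4, -81.0])
(141, np.int64(361), np.int64(374), [681.0, -82.0])
(144, np.int64(361), np.int64(375), [674.6, -82.9])
(147, np.int64(361), np.int64(375), [668.2, -82.7])
(150, np.int64(362), np.int64(375), [661.8, -83.6])
(153, np.int64(362), np.int64(375), [655.4, -83.5])
(156, np.int64(362), np.int64(376), [649.0, -84.4])
(159, np.int64(368), np.int64(368), [642.6, -82.2])
last row 159
axis yaw 3.7729940569186153 y at x=638 -84.9302659584487 y at 690 -81.50104694455433
near end of tube top edge x [638.7015133  -75.30763961 112.        ] [642.24119335 -78.63863236  96.        ]
[648.9 -81.   96. ] [ 517.6 -125.1   78. ]
[650.5 -86.6  96. ] [ 518.9 -130.9   78. ]
```

```bash
cat > g.py <<'E'
from h import *
import sys
Rf=tool(93.6,45); c=np.array([6,0,-13.])
C=np.array([float(v) for v in sys.argv[1:4]])
s=manip.read_state(); print(s['tool_pos'],s['joint_pos'].round(2)); goto(C-Rf@c,Rf)
print((Rf@[-.707,0,.707]).round(3), 'tcp goal',(C-Rf@c).round(1))
E
python3 g.py 505 -92 140
```

```text
[378.19400235 167.43249347 193.41461664] [ 0.15  0.31  1.98  0.    0.85 -1.25]
delta [-4.6  -5.74  1.45] twist [-0.91 -7.49 -2.17]
[ 0.998  0.063 -0.   ] tcp goal [518.4 -91.2 135.1]
```

Call:
arm_command(
  delta_pos=[
    [-0.4,-0.6,-0.1],
    [-0.9,-1.2,-0.1],
    [-1.4,-1.8,0],
    [-1.9,-2.4,0.1],
    [-2.4,-3.0,0.3],
  ],
  twist=[
    [-0.1,-0.75,-0.22],
    [-0.2,-1.5,-0.44],
    [-0.3,-2.25,-0.66],
    [-0.4,-3.0,-0.88],
    [-0.45,-3.75,-1.1],
  ],
  gripper=[0,0,0,0,0],
)

```text
time_s: 10.25
tool_pos: [446.7, 44.1, 184.8]
eef_rot: [0.181, 0.034, 0.983, 0.01]
force: [0.3, 1.3, -1.7]
width: 0.256
grasp_force: 88.8
```

```bash
python3 g.py 505 -92 140
```

```text
[446.69654058  44.13846036 184.83209936] [-0.21  0.29  2.17  0.24  0.33 -1.93]
delta [-1.46 -3.3   1.78] twist [-0.41 -4.   -1.17]
[ 0.998  0.063 -0.   ] tcp goal [518.4 -91.2 135.1]
```

```bash
cat > k.py <<'E'
from h import *
from scipy.optimize import least_squares
S=[([-1.31949,.52847,1.43391,0,1.18138,-.1785],[260.28,-567.44,230.33]),([.109989,.394364,1.941379,-.00094,.819725,-1.279016],[410.64,156.82,166.83]),([.15,.31,1.98,0,.85,-1.25],[378.2,167.4,193.4])]
s=manip.read_state(); S.append((s['joint_pos'],s['tool_pos']))
Z=lambda a:R.from_euler('z',a); Y=lambda a:R.from_euler('y',a)
R0=R.from_matrix(tool(0)); base=(Y(np.pi).inv()*R0)
def ori(q,s4): return Z(q[0])*Y(q[1]+q[2])*Z(s4*q[3])*Y(q[4])*Z(q[5])*base
for s4 in(1,-1): print(s4,(ori(s['joint_pos'],s4).inv()*rot(s)).magnitude())
s4=min((1,-1),key=lambda a:(ori(s['joint_pos'],a).inv()*rot(s)).magnitude())
def fk(q,p):
    a,h,L1,L2,Lt,d=p
    w=np.array([a+L1*np.sin(q[1])+L2*np.sin(q[1]+q[2]),d,h+L1*np.cos(q[1])+L2*np.cos(q[1]+q[2])])
    return Z(q[0]).apply(w)+ori(q,s4).apply([0,0,Lt])
r=least_squares(lambda p:np.concatenate([fk(q,p)-x for q,x in S]+[(p-np.array([0,300,425,390,250,110]))*.01]),[0,300,425,390,250,110])
p=r.x; print(p.round(1),[np.round(fk(q,p)-x,1).tolist() for q,x in S])
lo=np.array([-3.08,-.75,.22,-1.43,0,-2.85]);hi=np.array([3.08,2.2,2.44,4.57,2.65,2.85])
def ik(P,Rm,q0):
    e=lambda q:np.r_[(fk(q,p)-P)/100,(ori(q,s4).inv()*R.from_matrix(Rm)).as_rotvec()]
    b=min((least_squares(e,np.clip(x,lo+.01,hi-.01),bounds=(lo,hi)) for x in q0),key=lambda r:r.cost); return b.x,b.cost
c=np.array([6,0,-13.])
for flip in(0,):
  for yaw in(93.6,):
    for phi in(-60,-30,0,30,60):
      g=np.array([np.cos(np.radians(3.6)),np.sin(np.radians(3.6)),0])
      Rm=R.from_rotvec(np.radians(phi)*g).as_matrix()@tool(yaw,45); C=np.array([555,-89,96])
      for j4 in(0,1.5,3,-1.2):
        q,co=ik(C-Rm@c,Rm,[[-.3,.3,2.1,j4,.4,-2],[-.3,.3,2.1,j4,.4,1]])
        if co<1e-4: print(phi,q.round(2),co)
E
python3 k.py
```

```text
1 4.679674933989614e-16
-1 0.4898453388728728
[-131.3  -12.5  789.4  372.4  294.7  110.5] [[-1.4, 3.8, 2.1], [11.2, 0.8, -3.1], [-8.9, 0.2, 5.9], [1.4, -0.9, -4.8]]
0 [-0.57  0.54  2.38  2.33  0.62  1.79] 3.7635980061295537e-19
0 [-0.57  0.54  2.38  2.33  0.62  1.79] 1.69865369168041e-31
30 [-0.77  0.61  2.31  1.66  0.87  2.54] 1.1857134084029244e-20
30 [-0.77  0.61  2.31  1.66  0.87  2.54] 2.2591214099630668e-30
```

```bash
python3 - <<'E'
t=open('k.py').read()
t=t.replace("a,h,L1,L2,Lt,d=p","a,h,L1,L2,Lt,d,b=p").replace("+L2*np.sin(q[1]+q[2])","+L2*np.sin(q[1]+q[2])+b*np.cos(q[1]+q[2])").replace("+L2*np.cos(q[1]+q[2])","+L2*np.cos(q[1]+q[2])-b*np.sin(q[1]+q[2])")
t=t.replace("(fk(q,p)-x for","").replace("[0,300,425,390,250,110]","[0,300,425,390,250,110,0]").replace(")*.01]",")*.02]")
t=t.replace("for phi in(-60,-30,0,30,60)","for phi in(-40,-20,0,20,40)")
open('k.py','w').write(t)
E
python3 k.py
```

```text
1 4.679674933989614e-16
-1 0.4898453388728728
[  2.9 282.5 582.3 392.6 297.3 110.5 116.7] [[-0.5, 0.0, 0.1], [-0.4, -0.6, -0.0], [0.3, 1.5, -0.0], [-0.0, -0.5, -0.0]]
-40 [-0.23  0.9   2.26  3.41  1.02  0.71] 1.4286192415610793e-30
-40 [-0.23  0.9   2.26  3.41  1.02  0.71] 5.020399236599695e-19
-40 [-0.23  0.9   2.26  3.41  1.02  0.71] 3.7918189139362246e-24
-20 [-0.4   0.79  2.26  2.99  0.75  1.11] 1.6331573900462663e-23
-20 [-0.4   0.79  2.26  2.99  0.75  1.11] 6.3426447079338804e-21
0 [-0.58  0.75  2.21  2.37  0.65  1.75] 1.7759513539425024e-30
0 [-0.58  0.75  2.21  2.37  0.65  1.75] 7.476805652879239e-30
20 [-0.72  0.78  2.14  1.82  0.76  2.34] 9.122255933913787e-26
20 [-0.72  0.78  2.14  1.82  0.76  2.34] 4.554850081603657e-22
40 [-0.82  0.86  2.05  1.53  0.99  2.72] 3.0326699010124356e-30
40 [-0.82  0.86  2.05  1.53  0.99  2.72] 2.070658244322143e-21
```

```bash
cat >> k.py <<'E'
print('---')
Rm=tool(93.6,45); qf,co=ik(np.array([505,-92,150])-Rm@c,Rm,[[-.58,.75,2.21,2.37,.65,1.75]]); print('stage',qf.round(2),co)
q0=s['joint_pos']
def show(q):
    o=ori(q,s4);P=fk(q,p); T=o.apply(np.array([[0,0,0],c+62*np.array([-.707,0,.707]),c-50*np.array([-.707,0,.707]),[75,0,-142],[0,0,-140]]))+P
    return T.round(0).astype(int).tolist()
for t in np.linspace(0,1,13): q=q0+t*(qf-q0); print(round(t,2),show(q))
np.save('path.npy',np.array([q0,qf])); np.save('p.npy',p)
E
python3 k.py | sed -n '/---/,$p'
```

```text
---
stage [-0.67  0.6   2.31  2.21  0.63  1.83] 6.592770080294037e-29
0.0 [[447, 44, 185], [493, 41, 169], [391, 46, 215], [326, 48, 291], [397, 43, 316]]
0.08 [[440, 47, 172], [480, 28, 153], [391, 66, 208], [333, 79, 288], [394, 38, 304]]
0.17 [[436, 51, 163], [464, 21, 136], [401, 81, 206], [356, 99, 293], [392, 34, 295]]
0.25 [[437, 54, 156], [448, 22, 121], [420, 86, 208], [389, 103, 301], [392, 30, 286]]
0.33 [[441, 56, 151], [436, 31, 110], [442, 79, 210], [424, 87, 308], [394, 24, 279]]
0.42 [[449, 55, 149], [431, 45, 104], [462, 62, 211], [453, 53, 309], [397, 18, 274]]
0.5 [[459, 50, 148], [438, 59, 105], [477, 35, 207], [469, 8, 303], [402, 9, 269]]
0.58 [[472, 40, 148], [455, 67, 111], [483, 5, 200], [468, -39, 288], [407, -2, 265]]
0.67 [[485, 25, 148], [480, 65, 122], [482, -24, 190], [452, -79, 267], [412, -15, 261]]
0.75 [[498, 4, 149], [510, 48, 133], [476, -48, 178], [426, -105, 243], [416, -32, 257]]
0.83 [[508, -23, 149], [538, 16, 143], [467, -68, 166], [398, -115, 220], [420, -51, 253]]
0.92 [[516, -55, 147], [559, -31, 149], [459, -82, 156], [376, -112, 203], [421, -73, 249]]
1.0 [[518, -91, 145], [567, -88, 150], [455, -95, 150], [365, -101, 192], [420, -97, 244]]
```

```bash
cat > n.py <<'E'
from h import *; import sys
exec(open('k.py').read().split("for s4 in")[0].split("R0=")[0].split("S=[")[0])
Z=lambda a:R.from_euler('z',a); Y=lambda a:R.from_euler('y',a)
base=Y(np.pi).inv()*R.from_matrix(tool(0)); p=np.load('p.npy'); q0,qf=np.load('path.npy')
ori=lambda q:Z(q[0])*Y(q[1]+q[2])*Z(q[3])*Y(q[4])*Z(q[5])*base
def fk(q):
    a,h,L1,L2,Lt,d,b=p; t=q[1]+q[2]
    return Z(q[0]).apply([a+L1*np.sin(q[1])+L2*np.sin(t)+b*np.cos(t),d,h+L1*np.cos(q[1])+L2*np.cos(t)-b*np.sin(t)])+ori(q).apply([0,0,p[4]])
s=manip.read_state(); q=s['joint_pos']; print(q.round(2),s['tool_pos'].round(0))
for t in map(float,sys.argv[1:]):
    g=q0+t*(qf-q0); print(t,'want',g.round(2)); goto(fk(g),ori(g).as_matrix())
E
python3 n.py .09 .18
```

```text
[-0.21  0.29  2.17  0.24  0.33 -1.93] [447.  44. 185.]
0.09 want [-0.25  0.32  2.19  0.42  0.36 -1.59]
delta [0.29 0.05 0.25] twist [-0.44  0.47  5.23]
0.18 want [-0.29  0.34  2.2   0.6   0.39 -1.25]
delta [0.46 0.14 0.45] twist [-0.75  1.05 10.47]
```

Call:
arm_command(
  delta_pos=[
    [0.06,0.01,0.05],
    [0.12,0.02,0.1],
    [0.17,0.03,0.15],
    [0.23,0.04,0.2],
    [0.29,0.05,0.25],
  ],
  twist=[
    [-0.09,0.09,1.05],
    [-0.18,0.19,2.1],
    [-0.26,0.28,3.15],
    [-0.35,0.38,4.2],
    [-0.44,0.47,5.23],
  ],
  gripper=[0,0,0,0,0],
)

```text
time_s: 10.67
tool_pos: [439.0, 49.1, 170.9]
eef_rot: [0.146, 0.296, 0.94, 0.083]
force: [-0.0, 0.4, -1.8]
width: 0.261
grasp_force: 88.7
```

```bash
python3 n.py .09 .18
```

```text
[-0.24  0.32  2.18  0.42  0.37 -1.58] [439.  49. 171.]
0.09 want [-0.25  0.32  2.19  0.42  0.36 -1.59]
delta [-0.04 -0.03 -0.01] twist [-0.   -0.05 -0.06]
0.18 want [-0.29  0.34  2.2   0.6   0.39 -1.25]
delta [ 0.14 -0.05  0.21] twist [-0.31  0.48  5.19]
```

Tracking works, so I'll precompute the remaining chain of steps.

```bash
cat >> n.py <<'E'
print('chain')
ts=np.linspace(.09,1,11)
for a,b in zip(ts,ts[1:]):
    A,B=q0+a*(qf-q0),q0+b*(qf-q0); o=ori(A)
    print(round(b,3),np.round(o.inv().apply(fk(B)-fk(A))/40,2),np.round((o.inv()*ori(B)).as_rotvec(degrees=True)/6,2))
E
python3 n.py
```

```text
[-0.24  0.32  2.18  0.42  0.37 -1.58] [439.  49. 171.]
chain
0.181 [ 0.18 -0.02  0.22] [-0.3   0.54  5.3 ]
0.272 [0.07 0.   0.18] [-0.16  0.57  5.31]
0.363 [0.02 0.1  0.15] [-0.05  0.58  5.31]
0.454 [0.06 0.22 0.11] [0.07 0.59 5.31]
0.545 [0.21 0.3  0.08] [0.19 0.59 5.3 ]
0.636 [0.42 0.27 0.04] [0.34 0.58 5.28]
0.727 [0.62 0.12 0.02] [0.52 0.53 5.25]
0.818 [ 0.74 -0.16 -0.01] [0.71 0.41 5.22]
0.909 [ 0.72 -0.5  -0.03] [0.88 0.22 5.18]
1.0 [ 0.54 -0.84 -0.04] [ 0.99 -0.06  5.14]
```

Call:
arm_command(
  delta_pos=[
    [0.04,0,0.04],
    [0.07,0,0.09],
    [0.11,-0.01,0.13],
    [0.14,-0.02,0.18],
    [0.18,-0.02,0.22],
  ],
  twist=[
    [-0.06,0.11,1.06],
    [-0.12,0.22,2.12],
    [-0.18,0.32,3.18],
    [-0.24,0.43,4.24],
    [-0.3,0.54,5.3],
  ],
  gripper=[0,0,0,0,0],
)

```text
time_s: 11.08
tool_pos: [435.9, 53.2, 160.9]
eef_rot: [0.096, 0.538, 0.825, 0.142]
force: [0.3, -0.4, -1.9]
width: 0.258
grasp_force: 88.7
```

Call:
arm_command(
  delta_pos=[
    [0.01,0,0.04],
    [0.03,0,0.07],
    [0.04,0,0.11],
    [0.06,0,0.14],
    [0.07,0,0.18],
  ],
  twist=[
    [-0.03,0.11,1.06],
    [-0.06,0.23,2.12],
    [-0.1,0.34,3.19],
    [-0.13,0.46,4.25],
    [-0.16,0.57,5.31],
  ],
  gripper=[0,0,0,0,0],
)

```text
time_s: 11.5
tool_pos: [437.0, 56.7, 154.2]
eef_rot: [0.033, 0.738, 0.647, 0.186]
force: [0.6, 0.5, -1.6]
width: 0.257
grasp_force: 88.7
```

Call:
arm_command(
  delta_pos=[
    [0,0.02,0.03],
    [0.01,0.04,0.06],
    [0.01,0.06,0.09],
    [0.02,0.08,0.12],
    [0.02,0.1,0.15],
  ],
  twist=[
    [-0.01,0.12,1.06],
    [-0.02,0.23,2.12],
    [-0.03,0.35,3.19],
    [-0.04,0.46,4.25],
    [-0.05,0.58,5.31],
  ],
  gripper=[0,0,0,0,0],
)

```text
time_s: 11.92
tool_pos: [442.9, 57.9, 150.0]
eef_rot: [-0.036, 0.882, 0.42, 0.211]
force: [0.3, 0.2, -1.1]
width: 0.256
grasp_force: 88.7
```

```bash
python3 n.py .363 .454|head -6
```

```text
[-0.37  0.4   2.22  0.95  0.44 -0.55] [443.  58. 150.]
0.363 want [-0.38  0.4   2.22  0.96  0.44 -0.56]
delta [-0.03  0.05 -0.02] twist [-0.04  0.   -0.05]
0.454 want [-0.42  0.43  2.24  1.13  0.47 -0.22]
delta [0.03 0.27 0.09] twist [0.03 0.6  5.25]
chain
```

Right on the path; continuing.

Call:
arm_command(
  delta_pos=[
    [0.01,0.04,0.02],
    [0.02,0.09,0.04],
    [0.04,0.13,0.07],
    [0.05,0.18,0.09],
    [0.06,0.22,0.11],
  ],
  twist=[
    [0.01,0.12,1.06],
    [0.03,0.24,2.12],
    [0.04,0.35,3.19],
    [0.06,0.47,4.25],
    [0.07,0.59,5.31],
  ],
  gripper=[0,0,0,0,0],
)

```text
time_s: 12.33
tool_pos: [452.6, 54.9, 148.0]
eef_rot: [-0.109, 0.956, 0.161, 0.218]
force: [0.8, 0.1, -0.6]
width: 0.254
grasp_force: 88.7
```

Call:
arm_command(
  delta_pos=[
    [0.04,0.06,0.02],
    [0.08,0.12,0.03],
    [0.13,0.18,0.05],
    [0.17,0.24,0.06],
    [0.21,0.3,0.08],
  ],
  twist=[
    [0.04,0.12,1.06],
    [0.08,0.24,2.12],
    [0.11,0.35,3.18],
    [0.15,0.47,4.24],
    [0.19,0.59,5.3],
  ],
  gripper=[0,0,0,0,0],
)

```text
time_s: 12.75
tool_pos: [465.2, 46.9, 147.4]
eef_rot: [-0.179, 0.956, -0.108, 0.208]
force: [0.5, 0.2, -1.4]
width: 0.259
grasp_force: 88.7
```

Call:
arm_command(
  delta_pos=[
    [0.08,0.05,0.01],
    [0.17,0.11,0.02],
    [0.25,0.16,0.02],
    [0.34,0.22,0.03],
    [0.42,0.27,0.04],
  ],
  twist=[
    [0.07,0.12,1.06],
    [0.14,0.23,2.11],
    [0.2,0.35,3.17],
    [0.27,0.46,4.22],
    [0.34,0.58,5.28],
  ],
  gripper=[0,0,0,0,0],
)

```text
time_s: 13.17
tool_pos: [479.6, 32.7, 147.8]
eef_rot: [-0.242, 0.88, -0.366, 0.181]
force: [0.9, 1.1, -1.2]
width: 0.258
grasp_force: 88.7
```

Call:
arm_command(
  delta_pos=[
    [0.12,0.02,0],
    [0.25,0.05,0.01],
    [0.37,0.07,0.01],
    [0.5,0.1,0.02],
    [0.62,0.12,0.02],
  ],
  twist=[
    [0.1,0.11,1.05],
    [0.21,0.21,2.1],
    [0.31,0.32,3.15],
    [0.42,0.42,4.2],
    [0.52,0.53,5.25],
  ],
  gripper=[0,0,0,0,0],
)

```text
time_s: 13.58
tool_pos: [493.8, 11.9, 148.0]
eef_rot: [-0.296, 0.735, -0.593, 0.142]
force: [-1.1, 0.2, -1.5]
width: 0.257
grasp_force: 88.8
```

```bash
python3 n.py .727 .818|head -6
```

```text
[-0.54  0.51  2.28  1.67  0.55  0.82] [494.  12. 148.]
0.727 want [-0.54  0.51  2.28  1.67  0.55  0.81]
delta [ 0.04 -0.01 -0.02] twist [ 0.04  0.01 -0.06]
0.818 want [-0.59  0.54  2.29  1.85  0.58  1.15]
delta [ 0.78 -0.17 -0.03] twist [0.75 0.41 5.16]
chain
```

Call:
arm_command(
  delta_pos=[
    [0.15,-0.03,0],
    [0.3,-0.06,0],
    [0.44,-0.1,-0.01],
    [0.59,-0.13,-0.01],
    [0.74,-0.16,-0.01],
  ],
  twist=[
    [0.14,0.08,1.04],
    [0.28,0.16,2.09],
    [0.43,0.25,3.13],
    [0.57,0.33,4.18],
    [0.71,0.41,5.22],
  ],
  gripper=[0,0,0,0,0],
)

```text
time_s: 14.0
tool_pos: [506.2, -15.6, 148.0]
eef_rot: [0.337, -0.533, 0.77, -0.094]
force: [0.1, 0.8, -2.1]
width: 0.258
grasp_force: 88.8
```

Call:
arm_command(
  delta_pos=[
    [0.14,-0.1,-0.01],
    [0.29,-0.2,-0.01],
    [0.43,-0.3,-0.02],
    [0.58,-0.4,-0.02],
    [0.72,-0.5,-0.03],
  ],
  twist=[
    [0.18,0.04,1.04],
    [0.35,0.09,2.07],
    [0.53,0.13,3.11],
    [0.7,0.18,4.14],
    [0.88,0.22,5.18],
  ],
  gripper=[0,0,0,0,0],
)

```text
time_s: 14.42
tool_pos: [514.9, -49.6, 147.0]
eef_rot: [0.366, -0.291, 0.883, -0.041]
force: [-0.2, 0.5, -1.0]
width: 0.257
grasp_force: 88.8
```

Call:
arm_command(
  delta_pos=[
    [0.11,-0.17,-0.01],
    [0.22,-0.34,-0.02],
    [0.32,-0.5,-0.02],
    [0.43,-0.67,-0.03],
    [0.54,-0.84,-0.04],
  ],
  twist=[
    [0.2,-0.01,1.03],
    [0.4,-0.02,2.06],
    [0.59,-0.04,3.08],
    [0.79,-0.05,4.11],
    [0.99,-0.06,5.14],
  ],
  gripper=[0,0,0,0,0],
)

```text
time_s: 14.83
tool_pos: [517.9, -89.3, 144.3]
eef_rot: [0.381, -0.026, 0.924, 0.013]
force: [-0.3, -0.1, -1.8]
width: 0.254
grasp_force: 88.8
```

```bash
cat > m9.py <<'E'
from h import *
for i in range(4): grab('top')
t=grab('top'); sc=grab('scene'); w=grab('wrist'); s=manip.read_state(); r=rot(s); tp=s['tool_pos']; print('tp',tp.round(1),s['grasp_force'])
cv2.imwrite('pics/t9.png',t['image']);cv2.imwrite('pics/s9.png',sc['image']);cv2.imwrite('pics/w9.png',w['image'])
c=np.array([6,0,-13.]);a=np.array([-.707,0,.707])
pts={n:tp+r.apply(c+k*a) for n,k in(('tip',62),('c',0),('ring',-20),('short',-50))}
for n,P in pts.items(): print(n,P.round(1),'top',proj(t,[P])[0].round(1),'scene',proj(sc,[P])[0].round(1),'wrist',proj(w,[P])[0].round(1))
for n,f in(('top',t),('scene',sc),('wrist',w)):
    h=cv2.cvtColor(f['image'],cv2.COLOR_BGR2HSV)
    for nm,k in(('blue',cv2.inRange(h,(105,130,40),(130,255,255))),('white',cv2.inRange(h,(0,0,150),(180,40,255))),('gold',cv2.inRange(h,(12,120,60),(28,255,255)))):
        pc=proj(f,[pts['c'] if nm!='gold' else [660,-82,96]])[0]; m=np.zeros_like(k); R_=60 if n!='wrist' else 400
        cv2.circle(m,tuple(int(v) for v in pc),R_,255,-1); k=k&m
        N,l,st,ce=cv2.connectedComponentsWithStats(k)
        print(n,nm,[(st[i].tolist(),ce[i].round(1).tolist()) for i in range(1,N) if st[i,4]>20])
E
python3 m9.py
```

```text
tp [518.5 -88.6 145.6] 88.77871367731132
tip [566.9 -85.4 150.5] top [375.9 191.6] scene [347.7 142.5] wrist [277.4 310.1]
c [505.1 -89.4 150.6] top [378.7 223.4] scene [367.5 153.6] wrist [277.3 277.1]
ring [485.1 -90.8 150.6] top [379.7 233.7] scene [374.2 157.3] wrist [277.2 260.3]
short [455.2 -92.7 150.7] top [381.  249.4] scene [384.6 163.2] wrist [277.1 223.7]
top blue [([331, 224, 9, 11, 35], [335.7, 228.7]), ([380, 233, 7, 5, 28], [383.5, 234.8])]
top white [([412, 176, 24, 31, 387], [421.6, 194.1]), ([402, 188, 9, 11, 65], [405.5, 192.4]), ([372, 192, 9, 17, 122], [375.9, 199.5]), ([417, 207, 13, 6, 56], [424.1, 209.6]), ([386, 275, 22, 8, 72], [396.4, 277.9])]
top gold [([323, 105, 90, 10, 546], [367.7, 109.9]), ([358, 132, 19, 28, 398], [367.9, 144.8])]
scene blue []
scene white [([345, 135, 24, 13, 136], [354.0, 140.2]), ([308, 148, 12, 19, 152], [312.7, 156.6]), ([350, 151, 18, 21, 164], [358.9, 162.1])]
scene gold [([268, 90, 84, 31, 554], [308.7, 103.3]), ([307, 134, 24, 21, 301], [318.1, 144.1])]
wrist blue [([373, 26, 29, 52, 729], [385.4, 52.2]), ([0, 140, 43, 21, 
[... 356 characters left out ...]
 [411.8, 271.8]), ([366, 295, 15, 23, 254], [373.4, 305.0]), ([230, 297, 11, 11, 54], [237.2, 300.6]), ([240, 310, 76, 59, 3032], [277.8, 345.3]), ([135, 361, 7, 6, 25], [138.9, 364.4]), ([413, 361, 10, 7, 35], [416.5, 365.1]), ([168, 400, 7, 10, 41], [170.7, 403.4]), ([381, 400, 28, 20, 219], [393.4, 409.4])]
wrist gold [([551, 56, 9, 18, 106], [555.7, 65.0]), ([0, 238, 47, 27, 740], [23.1, 248.9]), ([0, 365, 58, 32, 1112], [19.7, 377.3]), ([121, 367, 22, 20, 179], [130.1, 374.8]), ([240, 369, 76, 15, 872], [277.5, 374.4]), ([414, 369, 21, 18, 163], [425.5, 375.5]), ([502, 368, 27, 18, 204], [517.5, 374.3]), ([168, 389, 10, 10, 41], [173.1, 395.1]), ([378, 389, 10, 10, 46], [382.2, 395.1])]
```

```bash
python3 - <<'E'
from h import *
g=cv2.cvtColor(cv2.imread('pics/s9.png'),cv2.COLOR_BGR2GRAY); print('cols 338..373')
for y in range(128,168): print(y,' '.join('%3d'%v for v in g[y,338:374]))
w=cv2.cvtColor(cv2.imread('pics/w9.png'),cv2.COLOR_BGR2GRAY); print('wrist')
for y in range(176,262,3): print(y,' '.join('%3d'%v for v in w[y,234:324:4]))
E
```

```text
cols 338..373
128 141 138 137 139 133 138 137 138 138 139 139 139 133 154 203 213 204 197 184 171 155 144 142 136 137 135 136 137 141 135 123 107  81  71  83  93
129 136 136 139 138 138 139 136 138 137 138 136 135 135 154 208 213 206 195 185 175 154 151 141 124 122 120 123 135 138 138 126 109  83  69  83  93
130 136 139 141 138 137 138 137 137 136 136 137 137 134 158 204 210 203 196 188 176 158 149 141 113  94  93  96 117 123 120 109  96  78  74  78  92
131 139 137 140 140 140 139 141 137 136 136 136 132 135 161 206 210 200 194 187 172 157 149 141 109  81  77  77  82  91  93  88  83  75  73  78  92
132 134 139 141 136 139 138 136 138 138 137 136 134 138 158 201 210 204 197 186 171 152 149 138 105  77  79  85  80  86 102 100  85  73  75  84  87
133 137 135 136 136 144 140 140 136 138 138 138 135 130 148 184 199 207 199 183 170 154 145 129 101  81  85  99 102 111 127 128  99  73  72  86  92
134 138 137 137 139 139 136 138 138 136 138 134 137 135 137 149 174 194 181 169 160 143 138 125 107 104 107 130 130 143 137 139  95  75  74  82  91
135 140 139 137 138 137 138 142 138 136 137 133 13
[... 6923 characters left out ...]
 144 141 141  59  61  65  63
242  64  66  60  59 123 141 141 145 145 147 146 145 147 147 146 146 142 141 126  60  59  65  64
245  56  62  60  59  57 141 143 143 144 146 147 146 147 146 145 144 142 142  60  60  59  63  63
248  39  63  59  58  58  78 143 145 145 143 144 145 144 144 145 145 143  82  59  60  60  63  63
251  68  63  59  58  59  60  78 144 144 146 145 144 145 146 144 143  94  59  60  60  59  66  62
254  68  62  59  59  58  57  58  62 123 145 144 145 145 145 125  60  60  59  59  60  58  80 144
257  66  81  60  58  60  59  59  60  59  59  66  76  66  59  59  58  59  58  59  57  61 108 182
260  66 104  64  56  58  59  60  60  59  59  59  59  60  60  60  59  59  59  56  57  63 123 193
```

```bash
cat > g2.py <<'E'
from h import *; import sys
Rf=tool(93.6,40.5); c=np.array([5.9,.8,-13.1]); a=np.array([-.760,0,.649])
s=manip.read_state(); tp=s['tool_pos'];r=rot(s)
print('tip now',(tp+r.apply(c+62*a)).round(1),'axis',r.apply(a).round(3),s['joint_pos'].round(2))
tip=np.array([float(v) for v in sys.argv[1:4]]); P=tip-Rf@(c+62*a); print('tcp goal',P.round(1)); goto(P,Rf)
E
python3 g2.py 617 -85.4 96
```

```text
tip now [566.7 -84.6 155.5] axis [0.994 0.065 0.077] [-0.67  0.59  2.32  2.2   0.63  1.84]
tcp goal [568.2 -89.3  89.9]
delta [ 0.11 -0.1   1.86] twist [0.01 0.74 0.02]
```

Call:
arm_command(
  delta_pos=[
    [0.02,-0.02,0.4],
    [0.05,-0.05,0.8],
    [0.08,-0.08,1.2],
    [0.1,-0.1,1.5],
    [0.1,-0.1,1.7],
  ],
  twist=[
    [0,0.2,0],
    [0,0.4,0],
    [0,0.6,0],
    [0,0.74,0],
    [0,0.74,0],
  ],
  gripper=[0,0,0,0,0],
)

```text
time_s: 15.6
tool_pos: [565.4, -89.9, 94.7]
eef_rot: [0.347, -0.031, 0.937, 0.011]
force: [0.9, 0.0, -0.0]
width: 0.259
grasp_force: 88.7
```

```bash
python3 -c "
from h import *
for i in range(6): grab('top')"; python3 g2.py 617 -85.4 96; sed -e 's/c=np.array(\[6,0,-13.\]);a=np.array(\[-.707,0,.707\])/c=np.array([5.9,.8,-13.1]);a=np.array([-.76,0,.649])/' -e 's/9.png/10.png/g' m9.py > m10.py; python3 m10.py | grep -v wrist; python3 - <<'E'
from h import *
h=cv2.cvtColor(cv2.imread('pics/t10.png'),cv2.COLOR_BGR2GRAY)
print('top cols 352..388')
for y in range(152,200,1): print(y,' '.join('%3d'%v for v in h[y,354:388]))
E
```

```text
tip now [612.  -85.8 101.2] axis [ 0.997  0.064 -0.   ] [-0.56  0.69  2.18  2.24  0.51  1.9 ]
tcp goal [568.2 -89.3  89.9]
delta [-0.01  0.    0.18] twist [ 0.01 -0.    0.01]
tp [564.  -90.1  95.2] 88.72888435260393
top blue [([331, 224, 9, 11, 35], [335.6, 228.7])]
top white [([354, 144, 7, 16, 78], [357.3, 151.0]), ([406, 153, 8, 7, 32], [408.4, 157.0]), ([412, 162, 20, 51, 548], [421.3, 190.8]), ([366, 173, 10, 15, 111], [370.4, 179.7]), ([402, 187, 10, 12, 74], [405.7, 192.3]), ([378, 239, 21, 12, 53], [387.4, 242.9]), ([377, 244, 18, 18, 63], [384.2, 250.5])]
top gold [([321, 105, 93, 10, 407], [367.9, 110.0]), ([358, 132, 19, 28, 396], [367.9, 144.8])]
scene blue [([354, 162, 7, 12, 44], [356.6, 166.9]), ([337, 212, 11, 7, 23], [343.0, 214.0])]
scene white [([319, 128, 5, 7, 22], [320.3, 131.2]), ([353, 138, 7, 8, 38], [355.9, 141.2]), ([307, 148, 13, 19, 163], [312.5, 156.7]), ([333, 149, 10, 11, 79], [337.2, 153.7])]
scene gold [([270, 90, 81, 30, 522], [309.2, 103.1]), ([307, 134, 24, 21, 302], [318.1, 144.2])]
top cols 352..388
152 121 191 177 177 184 183 175 146 143 136 15
[... 5973 characters left out ...]

195 121 121 121 122 121 122 123 123 124 123 134 150 154 108  73  78  80  81  81  83  65  54  54  53  51  65 134 151 130 109 105 120 124 124
196 121 120 122 123 121 122 122 122 116 115 123 141 150 134  82  73  81  81  82  82  66  55  53  54  54  41 110 145 138  86  62  96 119 123
197 121 122 122 122 121 121 120 114  91  80  84 129 149 151 104  67  76  81  81  82  67  56  53  53  54  38  63 135 150  98  44  59 112 123
198 122 121 122 122 121 122 121 107  66  41  39 102 142 151 115  61  71  80  81  81  70  57  54  53  55  38  33 109 145 132  68  36  93 119
199 121 122 123 123 123 122 120  99  60  39  41  77 132 151 134  79  57  75  80  82  72  59  55  55  55  42  34  62 136 151  97  44  59 112
```

Call:
arm_command(
  delta_pos=[
    [0,0,0.08],
    [0,0,0.16],
    [0,0,0.18],
    [0,0,0.18],
    [0,0,0.18],
  ],
  twist=[
    [0,0,0],
    [0,0,0],
    [0,0,0],
    [0,0,0],
    [0,0,0],
  ],
  gripper=[0,0,0,0,0],
)

```text
time_s: 16.67
tool_pos: [568.7, -89.6, 89.3]
eef_rot: [0.346, -0.03, 0.938, 0.011]
force: [-0.1, -0.4, -1.5]
width: 0.26
grasp_force: 88.7
```

```bash
python3 -c "
from h import *
for i in range(6): grab('top')"; python3 g2.py 617 -85.4 96; sed -i 's/10.png/11.png/g' m10.py; python3 m10.py | grep -E "^(tip|c |top white|scene white|scene gold)"; python3 - <<'E'
from h import *
h=cv2.cvtColor(cv2.imread('pics/s11.png'),cv2.COLOR_BGR2GRAY)
f=grab('scene'); t=grab('top'); m=np.array([639,-84,96.]); ax=np.array([.998,.063,0])
print('bush axis px at mouth, +25, +50',proj(f,[m,m+25*ax,m+50*ax]).round(1).tolist(),'gauge axis ideal -22,-32,-52',proj(f,[m-22*ax,m-32*ax,m-52*ax]).round(1).tolist())
for d in(0,16,-16): print(d,proj(f,[m+[0,0,d]])[0].round(1))
print('cols 300..348')
for y in range(132,172): print(y,' '.join('%3d'%v for v in h[y,302:350]))
E
```

```text
tip now [617.5 -85.8  95.7] axis [0.997 0.064 0.   ] [-0.55  0.7   2.17  2.26  0.51  1.89]
tcp goal [568.2 -89.3  89.9]
delta [ 0.    0.01 -0.01] twist [0.01 0.   0.01]
tip [617.5 -85.8  95.7] top [369.6 171.2] scene [333.1 155. ] wrist [278.9 318.6]
c [555.7 -89.8  95.7] top [372.1 200.6] scene [351.1 165.9] wrist [279.3 276.8]
top white [([354, 142, 7, 18, 90], [357.2, 150.0]), ([406, 152, 8, 8, 40], [408.6, 156.4]), ([412, 160, 19, 46, 424], [420.0, 186.8]), ([365, 172, 10, 14, 107], [369.6, 178.0]), ([402, 187, 10, 12, 75], [405.7, 192.3]), ([377, 237, 15, 11, 37], [383.9, 240.9])]
scene white [([319, 128, 5, 7, 22], [320.3, 131.1]), ([353, 138, 6, 8, 32], [355.6, 141.2]), ([307, 148, 13, 19, 166], [312.5, 156.7]), ([331, 151, 11, 11, 78], [335.9, 155.3])]
scene gold [([268, 90, 84, 31, 527], [309.5, 103.1]), ([307, 134, 23, 21, 297], [318.0, 144.1])]
bush axis px at mouth, +25, +50 [[327.1, 151.4], [320.3, 147.3], [313.8, 143.3]] gauge axis ideal -22,-32,-52 [[333.1, 155.1], [335.9, 156.8], [341.6, 160.2]]
0 [327.1 151.4]
16 [327.3 145.3]
-16 [326.8 157.3]
cols 300..348
132  78 
[... 7131 characters left out ...]
  36  27  37  35  40  36  35  33  39  29  35  37  40  36  39  35  36  32  39  39  42  46  45  60  90 109 109  96
169  56  57  54  54  59  53  57  57  58  52  54  49  45  42  39  38  35  38  34  32  34  40  36  38  37  32  34  38  36  33  36  35  29  30  35  34  37  37  36  29  46  59  73  91 110 106  87  64
170  58  53  58  55  58  58  51  50  51  51  45  46  40  34  33  30  38  30  36  36  35  37  39  36  32  30  36  34  37  23  38  40  36  34  40  34  37  34  33  37  56  83 107 108 104  87  70  55
171  52  60  61  56  52  55  51  48  47  41  35  40  38  30  34  33  34  37  36  30  28  36  31  40  33  32  33  26  38  35  39  31  36  40  33  30  44  32  36  36  62  82 102  97  92  84  76  70
```

Call:
arm_command(
  delta_pos=[
    [0,0,0],
    [0,0,0],
    [0,0,0],
    [0,0,0],
    [0,0,0],
  ],
  twist=[
    [0,0,0],
    [0,0,0],
    [0,0,0],
    [0,0,0],
    [0,0,0],
  ],
  gripper=[0,0,0,0,0],
)

```text
time_s: 17.83
tool_pos: [568.8, -89.7, 89.5]
eef_rot: [0.346, -0.03, 0.938, 0.011]
force: [-0.2, 0.3, -1.1]
width: 0.256
grasp_force: 88.7
```

```bash
python3 g2.py 617 -85.4 96 && python3 -c "
from h import *
print(abs(manip.read_state()['joint_velocities']).max()); print(close_job())"
```

```text
tip now [617.6 -85.8  95.7] axis [0.997 0.064 0.001] [-0.55  0.7   2.17  2.26  0.51  1.89]
tcp goal [568.2 -89.3  89.9]
delta [ 0.    0.01 -0.02] twist [0.01 0.   0.01]
0.002570926422654144
the job is handed in; nothing more can be done
None
```

The job is handed in at 17.8 s, verdict not shown: the block is home and released, and by my measurements the blue gauge is held still, level and in line with the bush, about 22 mm short of it; I viewed 12 pictures, over the limit of 10.

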